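# Fold the siding gate away and stable the wagons

### The arm

A 7-joint arm with a two-finger parallel gripper is mounted at the origin on the work surface. World frame = base frame: x ahead of the robot, y to its left, z up, the work surface at z = 0. Lengths are in m, angles in rad, forces in N, time in s.
With the tool pointing down it reaches from about 0.4 to 0.85 m from the base axis. Payload 4.5 kg.
Tool frame: the origin (TCP) lies midway between the tips of the shut fingers; the grasp point (between the pads) lies 19 mm behind it; z points along the fingers, y is the direction in which the jaws open and shut (so a half turn about z gives the same grasp; the last joint's range is limited). The gripper opens to 88 mm and grips with 3 to 60 N. Pads are 18 mm wide; open, the fingers measure 123 mm over their backs; the gripper's body (75 mm by 187 mm) begins 45 mm behind the grasp point.
Start: joints at [1.183, 0.689, -0.195, 1.565, 0.157, 0.902, -0.215], TCP at [0.256, -0.57, 0.239] pointing down, gripper open.
Joint ranges: [-3.01, 3.01], [-0.46, 2.08], [-1.47, 1.51], [0.13, 2.56], [-1, 4.14], [0.04, 2.09], [-2.66, 2.66]. Speed limits (rad/s): [2.57, 2.57, 3.14, 3.14, 3.14, 3.14, 3.14].

### API

Orientations are given as a unit quaternion [x, y, z, w].
In Python, from plant import get_state, snapshot, finish_job, find_in gives the robot as it stands.
- The arm moves only by the shell command python3 -m creep 'ROWS' [OPENING] [FORCE]. ROWS is JSON, one flat list of numbers, 6 for each row, row after row: the shift along the tool's x, y, z in mm, then the turn, a rotation vector about the tool's x, y, z in degrees. In form: [tx, ty, tz, wx, wy, wz, tx, ty, tz, wx, wy, wz, ...]. A call has 1 to 5 rows; each row shifts and turns the pose as measured when the row begins, along the tool's axes as they then stand; what a row does not reach is not made up. A row lasts 1/12 s, in which the tool goes at most 41.7 mm and 7.16 degrees, less where a joint would pass 70% of its speed; a pose out of reach is approached as far as the arm can. A call is refused whole if a number of a shift passes 41.7 or a number of a turn 7.16, either way. A call with a gripper value outside its range is refused whole. OPENING is the finger opening in mm, from 0 to 88.1, set as the call begins (- or left out, the last holds). The fingers move at their own pace and stop on an object; FORCE is the grip in N (left out, the last holds). Time passes only in rows, so rows that do not move let the fingers close. It gives the time, the measured TCP pose, the force and the opening at its end, in the units of the state.
- get_state(): the state, without advancing time (a new reading comes with each control period).
- snapshot(name): name is "side" or "top" or "wrist"; returns a dict with "color" (400x640x3 uint8, red, green, blue), "intrinsics" (3x3 intrinsics, pixels), "extrinsics" (4x4, takes a point from world to camera coordinates). Camera axes: x right, y down, z forward; pixel columns grow to the right and rows downward; lengths in m; the calibration is good to about 2 mm. A picture is of the moment at which its call begins. There is no depth.
- finish_job(): hands the job in, once; it reports no verdict.
Trained networks look in the newest picture that a camera, given by its name, has taken for a name from the list of things; names that differ only in an ending like _2 or _b are one class to them, and where a whole thing is asked for, a point or a joint stands for the part that bears it (a point fixed in the world has none). Each returns a list of dicts, best first, with "score" (0 to 1); they miss things now and then, are a little off and sometimes report something else, mostly with a low value. They report only what shows in the picture. A call takes as long as a camera call.
- find_in(thing, camera): "xy" ([column, row] in pixels, amid what is visible of it).
The state is a dict: "clock": time; "q": joint angles; "qd": joint speeds; "joint_torque": joint torques, N m; "tool_pos": TCP position; "eef_rot": TCP orientation; "contact_force": force on the tool from outside, world axes, zero at the start; "moment": the same for the moment, N m; "opening": opening from 0.0 (shut) to 1.0 (fully open).
Only numpy, scipy, OpenCV 4.12 (cv2) and the standard library are available. Lean on these libraries where they do the work, as an engineer would, in place of code of your own. Each camera call takes 0.05 s, during which the arm holds its last target.

### The job

Clear the track of the storage siding by folding its three-leaf gate away one leaf after the other: first the end leaf flat onto the middle leaf, then those two flat onto the inner leaf, then the whole packet flat against the rest board beside the track. Stand every wagon that is on the bench upright on the open track and push it along under the clear cover until its rear end is about level with the mouth or deeper, and leave it at rest there. Leave all the other things on the bench where they are.

Things in the scene. Friction and masses are not known exactly. Their poses are not given: they have to be found in the camera images.
- siding: Storage siding: plywood board 130 x 560 x 10 mm fixed on the bench, with the track, cover and folding gate. Origin at bench height under the track's centre line, in the plane of the cover's mouth; y runs along the track into the cover, x across it, away from the arm. Track bed = board top, z 10 mm. A wagon slides between two guide rails, x +-20 mm inside, 5 mm thick, tops z 18, y -272 to 272 mm
- mouth (a point): Middle of the cover's mouth, on the track bed (siding 0, 0, 10 mm), siding axes: +y is into the cover. The clear plastic cover runs from here to a wooden stop 265 mm in; it is open only here. Side walls 44 mm apart inside, 52 outside; roof underside 64 mm over the bench, top 68 (72 at the aluminium edging of the mouth)
- gate_post (a point): Foot of the gate's brass post (8 mm thick, top 80 mm over the bench), at siding x 62, y -150, z 10 mm, siding axes. The gate's rest board, 10 mm thick, stands beside it on the track's far side: siding x 64 to 74, y -250 to -150 mm, top 76 mm over the bench
- gate_inner (a joint): Hinge of the gate's inner leaf on the post, rad: 0 = leaf square across the track, towards the arm (siding -x); grows as it turns counter-clockwise seen from above; 1.57 = flat against the rest board, pointing along siding -y. The stiffest of the three, 0.4 Nm of friction; stays where it is left
- gate_middle (a joint): Hinge between inner and middle leaf, rad: 0 = in line with the inner leaf, grows as the middle leaf turns clockwise seen from above, 3.14 = folded flat on the inner leaf. Friction 0.15 Nm; stays where it is left
- gate_end (a joint): Hinge between middle and end leaf, rad: 0 = in line with the middle leaf, grows as the end leaf turns counter-clockwise seen from above, 3.14 = folded flat on the middle leaf. Friction 0.05 Nm; stays where it is left
- inner_pin (a point): Hinge axis of the inner leaf at mid height (47 mm over the bench); x along the leaf to its free end, z up. Each leaf is an upright plywood plate, 90 mm from hinge to hinge, 10 mm thick, 22 to 72 mm over the bench, beside its hinge axis; this one fills x 4 to 88, y -11 to -1 mm here. The packet of three, folded, fills y -35 to -1 mm
- middle_pin (a point): Hinge axis of the middle leaf, mid height, x along the leaf to its free end; this leaf fills x 4 to 88, y 1 to 11 mm of this frame, and the end leaf, once folded on it, y 13 to 23 mm
- end_pin (a point): Hinge axis of the end leaf, mid height, x along the leaf to its free end; this leaf fills x 4 to 88, y -11 to -1 mm of this frame
- wagon_tank: Model tank wagon: lying round tank, 28 mm across and 70 mm long, on the chassis, top at 45 mm. Chassis 80 mm long (x), 32 mm wide (y), solid and flat-ended from 0 to 22 mm high; about 90 g; wheels do not turn, it slides; both ends alike. Origin under the middle at wheel tread height. Two or three of the four wagons are present (the others are None), near world x 0.45, y 0 to 0.4
- wagon_open: Model low open wagon with wooden body 32 mm wide, top at 40 mm. Chassis 80 mm long (x), 32 mm wide (y), solid and flat-ended from 0 to 22 mm high; about 90 g; wheels do not turn, it slides; both ends alike. Origin under the middle at wheel tread height. Two or three of the four wagons are present (the others are None), near world x 0.45, y 0 to 0.4
- wagon_van: Model closed van, body 32 mm wide, top at 46 mm. Chassis 80 mm long (x), 32 mm wide (y), solid and flat-ended from 0 to 22 mm high; about 90 g; wheels do not turn, it slides; both ends alike. Origin under the middle at wheel tread height. Two or three of the four wagons are present (the others are None), near world x 0.45, y 0 to 0.4
- wagon_box: Model ribbed container, 66 x 30 mm, on a chassis, top at 44 mm. Chassis 80 mm long (x), 32 mm wide (y), solid and flat-ended from 0 to 22 mm high; about 90 g; wheels do not turn, it slides; both ends alike. Origin under the middle at wheel tread height. Two or three of the four wagons are present (the others are None), near world x 0.45, y 0 to 0.4
- canister: Bystander: screw-top aluminium canister, 60 mm across, 85 high; origin under its middle
- rail_bender: Bystander: steel rail bender, 120 x 55 x 28 mm; origin under its middle
- coal_load: Bystander: orange resin coal load insert, 64 x 27 x 15 mm; origin under its middle
- signal_gantry: Bystander: balsa signal gantry, 140 mm wide, 132 high; origin under its middle
- paint_pot: Bystander: small paint pot, 34 mm across, 36 high; origin under its middle
- screwdriver: Bystander: screwdriver, 150 mm long; origin under its middle
- track_block: Bystander: cork block 70 x 30 x 18 mm; origin under its middle

How it is judged:
By the outcome, as a careful person would: the job done as asked, in the order asked, and still so for the second after the job is handed in, with the robot touching nothing.
Of wagon_tank, wagon_open, wagon_van, wagon_box only 2 to 3 are there at a start; the rules pass over those that are not, and their reading is None.
At some moment in a run one of wagon_tank, wagon_open, wagon_van, wagon_box may be knocked a few centimetres aside while the robot is not near it.
Once in a run the grip may slacken for a moment while it holds something.
It also fails if it takes over 210 s, if anything falls off the work surface, if the arm or the gripper's body presses on something with over 40 N, if the wrist force passes 120 N, or if a joint passes its speed limit or range.

## Working session

There is one attempt and no reset: what is moved stays moved. The work goes in short steps, Python scripts to look and compute and a shell command to move; the robot and the scene stay as the last step left them, time stands still between calls to the robot, and variables do not carry over. Pictures are saved under pics/ and viewed, and the job is handed in when it is done.

```bash
ls; mkdir -p pics; python3 - <<'E'
from plant import *
import cv2
s=get_state();print(s)
for n in("side","top","wrist"):
    d=snapshot(n);cv2.imwrite(f"pics/{n}0.png",d["color"][:,:,::-1]);print(n,d["intrinsics"],d["extrinsics"])
E
```

```text
pics
{'clock': 0.0, 'q': array([ 1.18283114,  0.68999072, -0.1945195 ,  1.56634371,  0.15726399,
        0.90248017, -0.21509759]), 'qd': array([ 1.17969049e-03,  2.59833541e-03,  3.37393435e-04, -5.03519618e-05,
        1.21769999e-03, -2.28227262e-04,  2.10381760e-04]), 'joint_torque': array([-5.49461174e-05, -5.27556288e+01, -1.26664594e+00, -1.53428757e+01,
       -5.25832234e-02,  6.51410475e-03,  1.25886213e-04]), 'tool_pos': array([ 0.25556535, -0.56966881,  0.23790604]), 'eef_rot': array([ 9.77838947e-01,  2.09356519e-01, -2.39923782e-04, -8.85215338e-04]), 'contact_force': array([-0.01645336, -0.38373215, -0.63569308]), 'moment': array([-0.01960613,  0.00145947,  0.02359765]), 'opening': 1.003129217638481}
side [[446.09595245   0.         313.39375191]
 [  0.         446.09595245 197.9201486 ]
 [  0.           0.           1.        ]] [[-0.98550899 -0.16895652  0.01502408  0.50519515]
 [-0.13865058  0.7513683  -0.64515245  0.157427  ]
 [ 0.09771409 -0.63788664 -0.76390614  1.03757829]
 [ 0.          0.          0.          1.        ]]
top [[494.71795051   0.         328.08909046]
 [  0.         494.71795051 203.72228709]
 [  0.           0.           1.        ]] [[-0.00877924 -0.99985569  0.01454417 -0.04824972]
 [-0.99493694  0.00727798 -0.1002373   0.51975112]
 [ 0.10011698 -0.01535054 -0.99485725  1.25586481]
 [ 0.          0.          0.          1.        ]]
wrist [[277.55210082   0.         314.47237649]
 [  0.         277.55210082 199.76029209]
 [  0.           0.           1.        ]] [[ 0.41023197 -0.91197883 -0.00208506 -0.62352396]
 [-0.88123128 -0.39698753  0.25657814 -0.03782877]
 [-0.23482157 -0.10341913 -0.96652124  0.38808374]
 [ 0.          0.          0.          1.        ]]
```

View pics/top0.png

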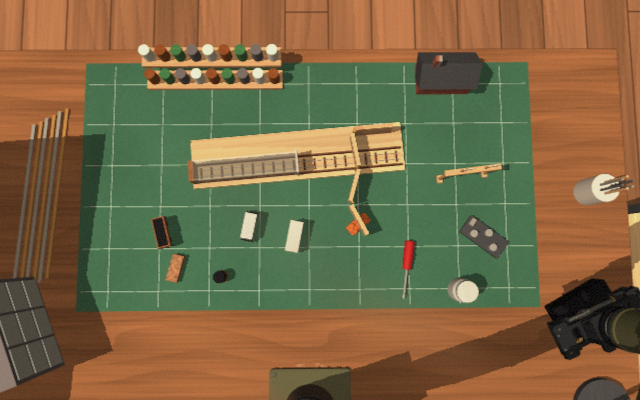

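View pics/side0.png

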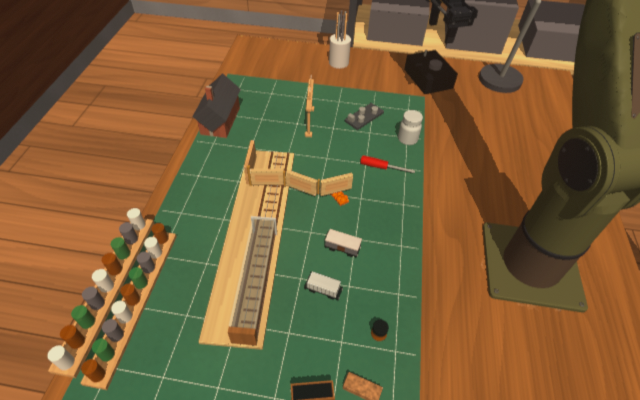

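```bash
cat > h.py <<'E'
import numpy as np, cv2
from plant import *
from scipy.spatial.transform import Rotation as R
def cam(n):
    d=snapshot(n);return d
def ray(d,uv,z):
    K,E=d["intrinsics"],d["extrinsics"]
    v=np.linalg.inv(K)@np.array([uv[0],uv[1],1.]);Rm=E[:3,:3];c=-Rm.T@E[:3,3];w=Rm.T@v
    return c+w*(z-c[2])/w[2]
def proj(d,p):
    E=d["extrinsics"];q=d["intrinsics"]@(E[:3,:3]@np.asarray(p)+E[:3,3]);return q[:2]/q[2]
def crop(d,name,x0,y0,x1,y1,f):
    cv2.imwrite("pics/"+name,cv2.resize(d["color"][y0:y1,x0:x1,::-1],None,fx=f,fy=f,interpolation=cv2.INTER_CUBIC))
E
python3 - <<'E'
from h import *
d={n:cam(n) for n in("top","side")}
for t in "mouth gate_post gate_inner gate_middle gate_end inner_pin middle_pin end_pin wagon_tank wagon_open wagon_van wagon_box canister rail_bender coal_load signal_gantry paint_pot screwdriver track_block siding".split():
    for n in d:
        print(t,n,[(np.round(r["xy"]).tolist(),round(r["score"],2),np.round(ray(d[n],r["xy"],.03)[:2],3).tolist()) for r in find_in(t,n)[:2]])
crop(d["top"],"t1.png",140,110,340,260,4)
crop(d["top"],"t2.png",280,110,420,250,4)
crop(d["side"],"s1.png",200,130,400,330,3)
E
```

```text
mouth top [([301.0, 154.0], 0.79, [0.65, 0.017])]
mouth side [([255.0, 247.0], 0.66, [0.635, 0.083])]
gate_post top [([303.0, 156.0], 0.88, [0.646, 0.011])]
gate_post side [([252.0, 247.0], 0.62, [0.642, 0.085])]
gate_inner top [([355.0, 182.0], 0.72, [0.574, -0.124]), ([354.0, 203.0], 0.66, [0.52, -0.119])]
gate_inner side [([301.0, 178.0], 0.58, [0.571, -0.146])]
gate_middle top [([354.0, 205.0], 0.91, [0.515, -0.119])]
gate_middle side [([316.0, 182.0], 0.66, [0.531, -0.14]), ([335.0, 184.0], 0.57, [0.48, -0.144])]
gate_end top [([358.0, 217.0], 0.57, [0.484, -0.128]), ([357.0, 183.0], 0.43, [0.572, -0.129])]
gate_end side [([333.0, 182.0], 0.91, [0.487, -0.149])]
inner_pin top [([354.0, 184.0], 0.9, [0.571, -0.119])]
inner_pin side [([300.0, 181.0], 0.65, [0.571, -0.135])]
middle_pin top [([356.0, 208.0], 0.91, [0.507, -0.123]), ([360.0, 218.0], 0.67, [0.482, -0.134])]
middle_pin side [([315.0, 181.0], 0.69, [0.533, -0.145])]
end_pin top [([359.0, 218.0], 0.71, [0.483, -0.132])]
end_pin side []
wagon_tank top []
wagon_tank side []
wagon_open top [([354.0, 186.0], 0.6, [0.564, -0.
[... 815 characters left out ...]
0], 0.85, [0.594, -0.423]), ([358.0, 220.0], 0.4, [0.476, -0.128])]
signal_gantry side [([311.0, 99.0], 0.55, [0.602, -0.478]), ([304.0, 182.0], 0.42, [0.56, -0.133])]
paint_pot top [([355.0, 188.0], 0.54, [0.561, -0.122]), ([220.0, 280.0], 0.49, [0.326, 0.223])]
paint_pot side [([377.0, 329.0], 0.72, [0.343, 0.232]), ([363.0, 116.0], 0.68, [0.436, -0.426])]
screwdriver top [([408.0, 258.0], 0.85, [0.379, -0.255])]
screwdriver side [([375.0, 164.0], 0.69, [0.385, -0.236])]
track_block top [([176.0, 266.0], 0.82, [0.363, 0.335])]
track_block side []
siding top [([354.0, 188.0], 0.73, [0.561, -0.119]), ([298.0, 154.0], 0.57, [0.649, 0.025])]
siding side [([256.0, 249.0], 0.94, [0.631, 0.089])]
```

View pics/t1.png

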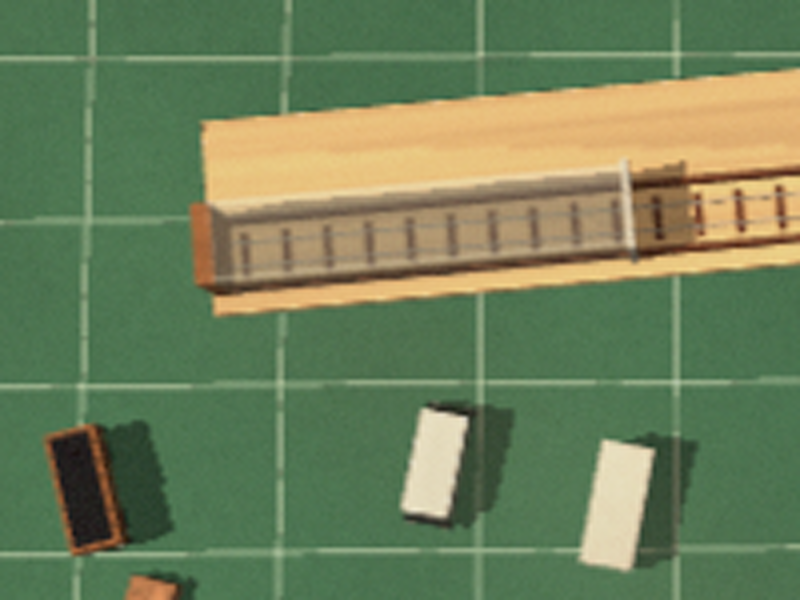

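View pics/t2.png

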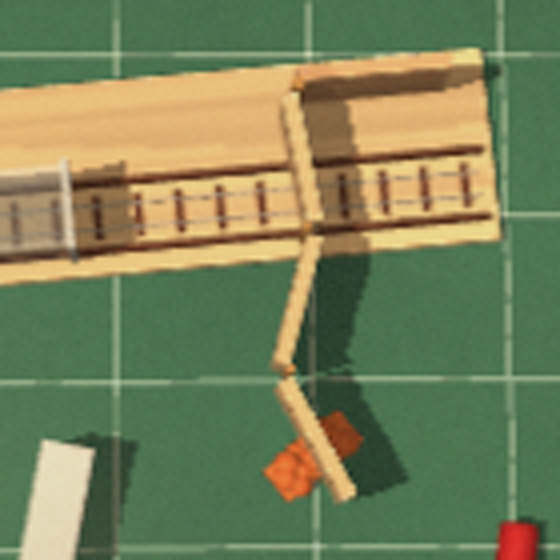

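View pics/s1.png

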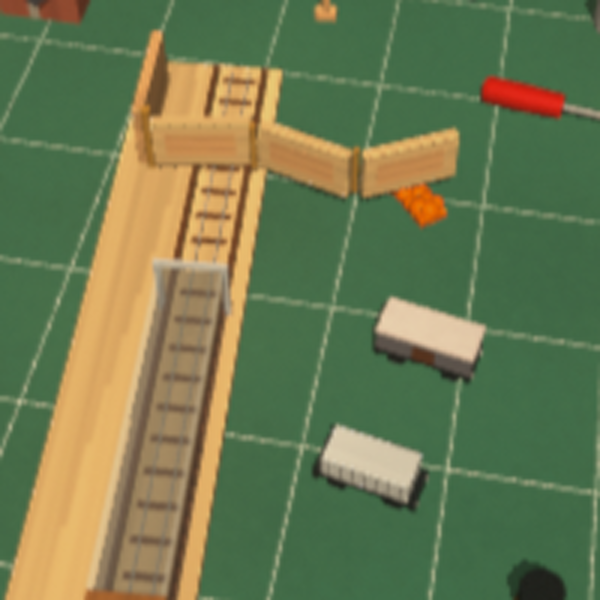

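```bash
cat >> h.py <<'E'
def S2W(sd,p):
    p=np.asarray(p,float);c,s=np.cos(sd[2]),np.sin(sd[2])
    return np.array([sd[0]+c*p[0]-s*p[1],sd[1]+s*p[0]+c*p[1],p[2]])
def W2S(sd,p):
    c,s=np.cos(sd[2]),np.sin(sd[2]);x,y=p[0]-sd[0],p[1]-sd[1]
    return np.array([c*x+s*y,-s*x+c*y])
E
python3 - <<'E'
from h import *
from scipy.optimize import least_squares
t=cam("top");s=cam("side")
obs=[(t,(.026,0,.072),(296.75,150)),(t,(-.026,0,.072),(298.25,175)),(t,(.0225,-.272,.018),(401,147.3)),(t,(-.0225,-.272,.018),(402.5,163.5)),
(s,(.026,0,.072),(251.7,217.3)),(s,(-.026,0,.072),(275.7,218.3)),(s,(.0225,-.272,.018),(271,152.3)),(s,(-.0225,-.272,.018),(287.7,153))]
f=lambda p:np.concatenate([proj(d,S2W(p,q))-u for d,q,u in obs])
r=least_squares(f,[.62,.02,.05]);print(r.x,np.round(r.fun.reshape(-1,2),1))
sd=r.x
for d,q in((t,(.062,-.15,.08)),(s,(.062,-.15,.08)),(t,(.074,-.25,.076)),(s,(.074,-.25,.076))): print(proj(d,S2W(sd,q)))
P=[W2S(sd,ray(t,u,.072)) for u in((353,132),(357.5,167),(351,202.5),(366.25,234.5))]
print(np.round(P,4))
P=[W2S(sd,ray(s,u,.072)) for u in((248,167),(284.5,171.5),(319,180),(352,173.5))]
print(np.round(P,4))
for n,u in(("open",(161.4,232.5)),("box",(248.75,225.75)),("van",(294.5,236.5))): print(n,ray(t,u,.043))
for n,u in(("openW",(161.4,232.5)),): print(n,W2S(sd,ray(t,u,.043)))
E
```

```text
[0.62273489 0.02566237 0.09585472] [[-0.8  1.2]
 [-0.2 -3.6]
 [-1.5 -0.9]
 [-0.9 -0.4]
 [ 1.9 -1.1]
 [ 0.4 -0.5]
 [ 1.2 -0.9]
 [ 0.5 -0.6]]
[353.64738743 130.62999694]
[248.70277227 166.2417344 ]
[392.15363568 122.51691056]
[250.65941085 140.1359759 ]
[[ 0.0606 -0.1487]
 [-0.03   -0.1502]
 [-0.1177 -0.124 ]
 [-0.2012 -0.1531]]
[[ 0.0654 -0.1548]
 [-0.0284 -0.1474]
 [-0.1167 -0.1261]
 [-0.1978 -0.1554]]
open [0.44756194 0.37041601 0.043     ]
box [0.46290123 0.14994208 0.043     ]
van [0.43466571 0.03384688 0.043     ]
openW [-0.14137313  0.35993648]
```

```bash
cat >> h.py <<'E'
def T(x,y,a):
    return np.array([[np.cos(a),-np.sin(a),x],[np.sin(a),np.cos(a),y],[0,0,1]])
def gate(sd,g,pin=(.062,-.150)):
    I=T(*sd)@T(pin[0],pin[1],np.pi+g[0]); M=I@T(.09,-.012,-g[1]); E=M@T(.09,.012,g[2])
    return I,M,E
def overlay(d,img,sd,g,col=(0,0,255),f=1,x0=0,y0=0):
    def pl(P,Tm,z,c=col):
        pts=[proj(d,[*(Tm@np.array([p[0],p[1],1]))[:2],z]) for p in P]
        cv2.polylines(img,[np.int32([((p[0]+.5-x0)*f,(p[1]+.5-y0)*f) for p in pts])],True,c,1,cv2.LINE_AA)
    I,M,E=gate(sd,g)
    for Tm,y in((I,-.011),(M,.001),(E,-.011)):
        pl([(.004,y),(.088,y),(.088,y+.01),(.004,y+.01)],Tm,.072)
    S=T(*sd)
    pl([(.064,-.25),(.074,-.25),(.074,-.15),(.064,-.15)],S,.076,(255,0,0))
    for a in(-1,1): pl([(a*.02,-.272),(a*.025,-.272),(a*.025,0),(a*.02,0)],S,.018,(255,0,255))
    pl([(-.026,0),(.026,0),(.026,.265),(-.026,.265)],S,.068,(255,255,0))
E
cat > ov.py <<'E'
from h import *
import sys
sd=[float(v) for v in sys.argv[2].split(",")];g=[float(v) for v in sys.argv[3].split(",")]
out=[]
for n,b in(("top",(280,110,420,250)),("side",(235,125,375,265))):
    d=cam(n);f=4;x0,y0,x1,y1=b
    im=cv2.resize(d["color"][y0:y1,x0:x1,::-1],None,fx=f,fy=f,interpolation=cv2.INTER_CUBIC).copy()
    overlay(d,im,sd,g,f=f,x0=x0,y0=y0);out.append(im[:,:395] if 0 else cv2.resize(im,(400,400)) if 0 else im)
cv2.imwrite(f"pics/{sys.argv[1]}_t.png",out[0]);cv2.imwrite(f"pics/{sys.argv[1]}_s.png",out[1])
E
python3 ov.py o1 .6227,.0257,.0958 0.0,0.27,0.62
```

```text
(no output)
```

View pics/o1_t.png

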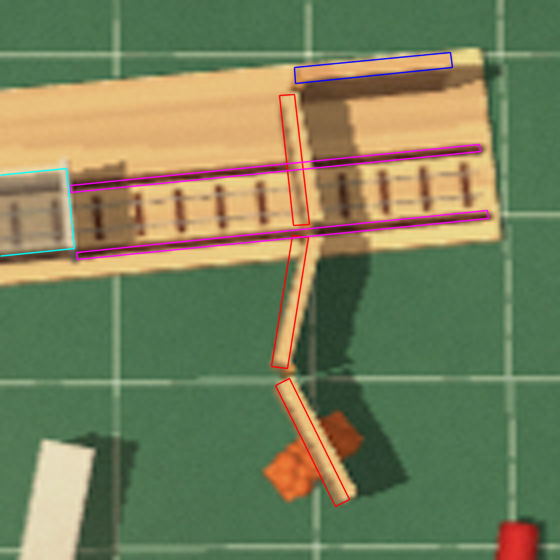

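View pics/o1_s.png

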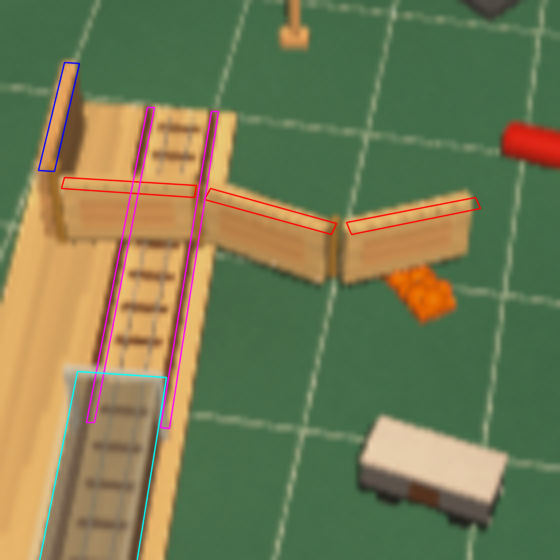

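```bash
python3 ov.py o2 .6227,.0247,.0958 0.06,0.40,0.67
```

```text
(no output)
```

View pics/o2_t.png

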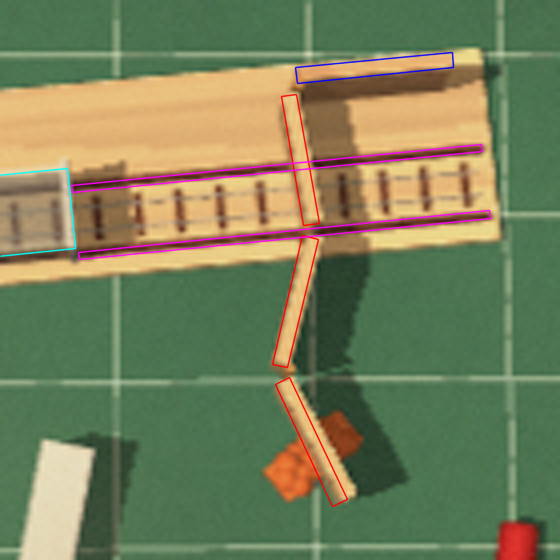

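View pics/o2_s.png

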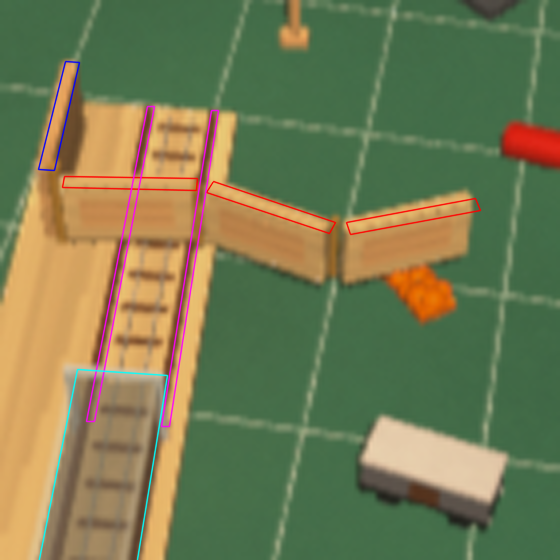

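```bash
cat >> h.py <<'E'
SD=[.6227,.0247,.0958]
def head(s=None):
    s=s or get_state();Rm=R.from_quat(s["eef_rot"]).as_matrix();return np.degrees(np.arctan2(Rm[1,0],Rm[0,0])),Rm
def togo(p,h):
    """p world target TCP, h heading of tool x deg -> delta in current tool axes, mm; turn in deg (rotvec, tool)"""
    s=get_state();hd,Rm=head(s);a=np.radians(h)
    Rt=np.array([[np.cos(a),np.sin(a),0],[np.sin(a),-np.cos(a),0],[0,0,-1]])
    rv=R.from_matrix(Rm.T@Rt).as_rotvec(degrees=True)
    print("t",round(s["clock"],2),"pos",np.round(s["tool_pos"],4),"head",round(hd,1),"q7",np.round(s["q"],2),"F",np.round(s["contact_force"],1),"op",round(s["opening"],2))
    print(" SHIFT",np.round(1000*Rm.T@(np.asarray(p)-s["tool_pos"]),1),"TURN",np.round(rv,1))
def rel(Tm,x,y,h):
    """pose from local frame mm -> world xy, heading"""
    p=Tm@np.array([x/1000,y/1000,1]);return p[0],p[1],np.degrees(np.arctan2(Tm[1,0],Tm[0,0]))+h
E
cat > go.py <<'E'
from h import *
import sys
# go.py frame x y h z(mm) [g]
fr,x,y,h,z=sys.argv[1],*map(float,sys.argv[2:6])
g=[float(v) for v in sys.argv[6].split(",")] if len(sys.argv)>6 else [.06,.4,.7]
Tm={"W":np.eye(3),"S":T(*SD),"I":gate(SD,g)[0],"M":gate(SD,g)[1],"E":gate(SD,g)[2]}[fr]
a=rel(Tm,x,y,h);print("target",np.round(a,4));togo([a[0],a[1],z/1000],a[2])
E
python3 go.py E 70 -35 90 140; python3 -m creep --help | head -20
```

```text
target [  0.4395  -0.1101 -63.8846]
t 2.55 pos [ 0.2559 -0.5702  0.2387] head 24.2 q7 [ 1.18  0.69 -0.19  1.57  0.16  0.9  -0.22] F [ 0.6  0.3 -0.1] op 1.0
 SHIFT [ 355.9 -344.7   98.7] TURN [ 0.  -0.  88.1]invalid input: not JSON, or not a number
```

```bash
python3 -m creep '[30,-29,0,0,0,0,30,-29,0,0,0,0,30,-29,0,0,0,0,30,-29,0,0,0,0,30,-29,0,0,0,0]' 0 20; python3 -m creep '[30,-29,0,0,0,0,30,-29,0,0,0,0,30,-29,0,0,0,0,30,-29,0,0,0,0,30,-29,0,0,0,0]'; python3 -m creep '[0,0,0,0,0,7,0,0,0,0,0,7,0,0,0,0,0,7,0,0,0,0,0,7,0,0,0,0,0,7]';python3 -m creep '[0,0,0,0,0,7,0,0,0,0,0,7,0,0,0,0,0,7,0,0,0,0,0,7,0,0,0,0,0,7]'; python3 go.py E 70 -35 90 140
```

```text
clock: 2.97
tool_pos: [0.3301, -0.3833, 0.2369]
eef_rot: [0.98, 0.199, -0.001, 0.005]
contact_force: [1.2, -0.1, 0.6]
opening: 0.645
clock: 3.38
tool_pos: [0.4109, -0.191, 0.2361]
eef_rot: [0.98, 0.198, 0.0, 0.006]
contact_force: [1.0, -0.1, -0.4]
opening: 0.263
clock: 3.8
tool_pos: [0.4179, -0.1775, 0.2373]
eef_rot: [0.994, -0.106, 0.005, 0.002]
contact_force: [-0.4, 0.8, 0.1]
opening: 0.005
clock: 4.22
tool_pos: [0.4195, -0.1767, 0.2384]
eef_rot: [0.914, -0.406, 0.008, 0.0]
contact_force: [0.2, 0.0, -0.8]
opening: 0.004
target [  0.4395  -0.1101 -63.8846]
t 4.22 pos [ 0.4195 -0.1767  0.2384] head -48.0 q7 [ 0.14  0.48  0.23  2.08 -0.19  0.58 -1.9 ] F [ 0.2  0.  -0.8] op 0.0
 SHIFT [-37.5 -58.9  98.2] TURN [-0.5 -0.7 15.9]
```

```bash
python3 -m creep '[0,0,0,0,0,7.1,0,0,0,0,0,7,0,0,0,0,0,2,0,0,0,0,0,0]'; python3 go.py E 70 -35 90 45
```

```text
clock: 4.55
tool_pos: [0.4206, -0.1763, 0.239]
eef_rot: [0.845, -0.535, 0.009, -0.001]
contact_force: [0.1, -0.5, 0.7]
opening: 0.004
target [  0.4395  -0.1101 -63.8846]
t 4.55 pos [ 0.4206 -0.1763  0.239 ] head -64.6 q7 [ 0.08  0.49  0.32  2.09 -0.27  0.59 -2.11] F [ 0.1 -0.5  0.7] op 0.0
 SHIFT [-54.2 -43.3 193.8] TURN [-0.7 -0.7 -0.7]
```

```bash
python3 -m creep '[-27,-22,0,0,0,0,-27,-22,0,0,0,0,0,0,20,0,0,0,0,0,40,0,0,0,0,0,40,0,0,0]';python3 -m creep '[0,0,40,0,0,0,0,0,40,0,0,0,0,0,16,0,0,0,0,0,0,0,0,0]'; python3 go.py E 70 -35 90 40; python3 ov.py o3 .6227,.0247,.0958 0.06,0.40,0.7
python3 - <<'E'
from h import *
d=cam("wrist");cv2.imwrite("pics/w3.png",d["color"][:,:,::-1])
E
```

```text
clock: 4.97
tool_pos: [0.4493, -0.1075, 0.1433]
eef_rot: [0.847, -0.531, 0.02, -0.006]
contact_force: [0.4, 0.6, -1.0]
opening: 0.006
clock: 5.3
tool_pos: [0.4543, -0.1054, 0.0399]
eef_rot: [0.85, -0.527, 0.013, -0.007]
contact_force: [1.2, 0.1, 0.5]
opening: 0.005
target [  0.4395  -0.1101 -63.8846]
t 5.3 pos [ 0.4543 -0.1054  0.0399] head -63.6 q7 [ 0.11  0.87  0.03  2.2  -0.63  0.04 -1.92] F [1.2 0.1 0.5] op 0.0
 SHIFT [-2.3 15.3 -0.6] TURN [-1.5 -0.9  0.3]
```

View pics/o3_s.png

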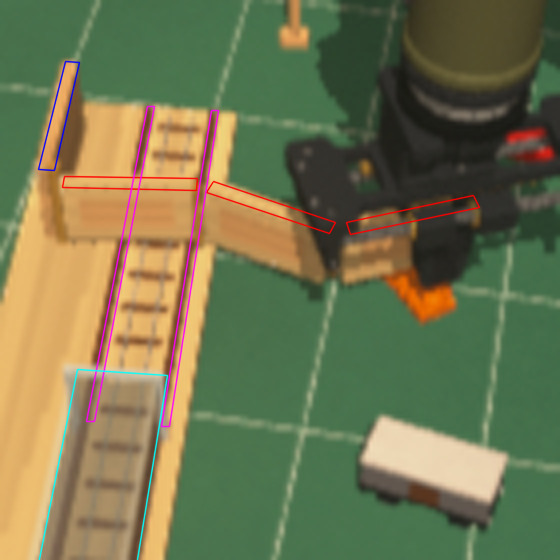

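View pics/w3.png

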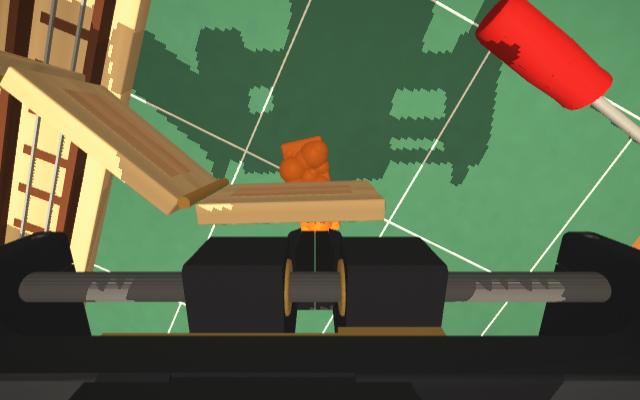

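```bash
python3 -m creep '[0,8,-6,0,0,0,0,8,-6,0,0,0,9,0,0,0,0,0,0,0,0,0,0,0]'; python3 go.py E 70 -22 90 50
```

```text
clock: 5.78
tool_pos: [0.4481, -0.1226, 0.058]
eef_rot: [0.85, -0.526, 0.021, -0.009]
contact_force: [0.7, -0.1, 1.0]
opening: 0.006
target [  0.4452  -0.1217 -63.8846]
t 5.78 pos [ 0.4481 -0.1226  0.058 ] head -63.5 q7 [ 0.13  0.83  0.07  2.22 -0.89  0.07 -1.62] F [ 0.7 -0.1  1. ] op 0.01
 SHIFT [-2.2  2.5  7.9] TURN [-2.1 -1.5  0.4]
```

```bash
python3 -m creep '[8.9,2,1,-1,-1,-7,8.9,2,1,-1,0,-7,8.9,2,1,0,0,-7,8.9,2,0,0,0,-7]'; python3 go.py E 70 -20 90 50 .06,.4,1.1;python3 - <<'E'
from h import *
d=cam("wrist");cv2.imwrite("pics/w4.png",d["color"][:,:,::-1])
E
```

```text
clock: 6.12
tool_pos: [0.4634, -0.1552, 0.0576]
eef_rot: [0.955, -0.298, 0.003, 0.005]
contact_force: [-1.6, 1.1, -0.7]
opening: 0.006
target [  0.4568  -0.1504 -40.9663]
t 6.12 pos [ 0.4634 -0.1552  0.0576] head -34.6 q7 [ 0.12  0.85  0.17  2.12 -0.6   0.21 -1.36] F [-1.6  1.1 -0.7] op 0.01
 SHIFT [-8.2 -0.2  7.6] TURN [ 0.4 -0.5  6.3]
```

View pics/w4.png

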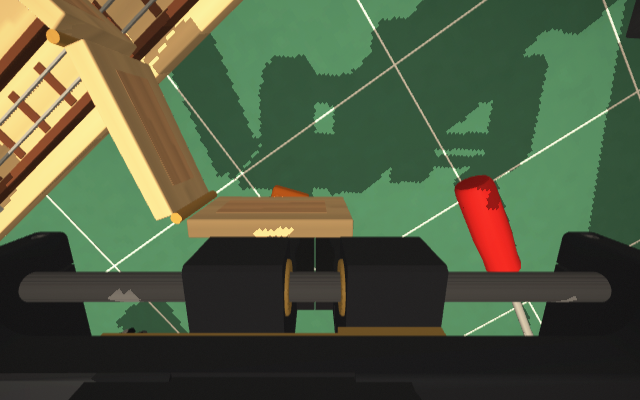

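```bash
python3 -m creep '[8.9,2,1,0,0,-7,8.9,2,1,0,0,-7,8.9,2,1,0,0,-7,8.9,2,1,0,0,-7,8.9,2,1,0,0,-7]';python3 -m creep '[8.9,2,0,0,0,-7,8.9,2,0,0,0,-7,8.9,2,0,0,0,-7,8.9,2,0,0,0,-7]'; python3 go.py E 70 -20 90 50 .06,.4,2.2;python3 - <<'E'
from h import *
d=cam("wrist");cv2.imwrite("pics/w5.png",d["color"][:,:,::-1])
E
```

```text
clock: 6.58
tool_pos: [0.5014, -0.1815, 0.0548]
eef_rot: [1.0, 0.007, 0.0, 0.007]
contact_force: [-1.1, 0.5, 0.0]
opening: 0.006
clock: 6.92
tool_pos: [0.5366, -0.1831, 0.0554]
eef_rot: [0.967, 0.254, -0.005, 0.007]
contact_force: [-1.0, -0.2, -0.9]
opening: 0.003
target [ 0.5255 -0.1831 22.0591]
t 6.92 pos [ 0.5366 -0.1831  0.0554] head 29.5 q7 [ 0.21  0.89  0.05  1.88 -0.06  0.38 -0.76] F [-1.  -0.2 -0.9] op 0.0
 SHIFT [-9.5 -5.6  5.5] TURN [0.7 0.7 7.4]
```

View pics/w5.png

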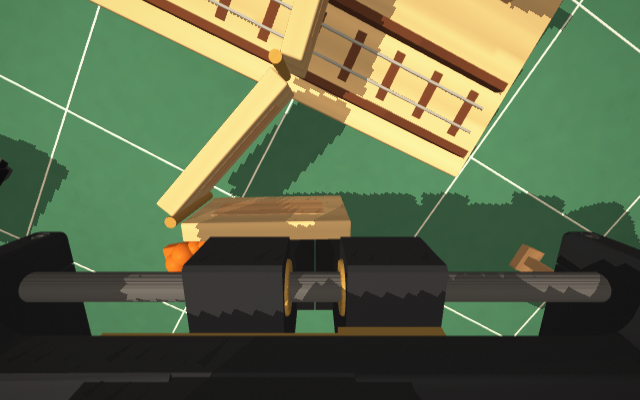

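```bash
python3 -m creep '[8.9,1,1,0,0,-7,8.9,2,1,0,0,-7,8.9,2,1,0,0,-7,8.9,2,1,0,0,-7]'; python3 go.py E 70 -20 90 50 .06,.4,2.9;python3 - <<'E'
from h import *
d=cam("wrist");cv2.imwrite("pics/w6.png",d["color"][:,:,::-1])
E
```

```text
clock: 7.3
tool_pos: [0.5694, -0.168, 0.0524]
eef_rot: [0.877, 0.479, -0.007, 0.009]
contact_force: [-0.7, -0.9, 0.7]
opening: 0.006
target [ 0.5703 -0.161  62.1661]
t 7.3 pos [ 0.5694 -0.168   0.0524] head 57.3 q7 [ 0.22  0.91 -0.04  1.79  0.13  0.44 -0.49] F [-0.7 -0.9  0.7] op 0.01
 SHIFT [ 6.5 -3.   2.2] TURN [ 0.4  1.3 -4.9]
```

View pics/w6.png

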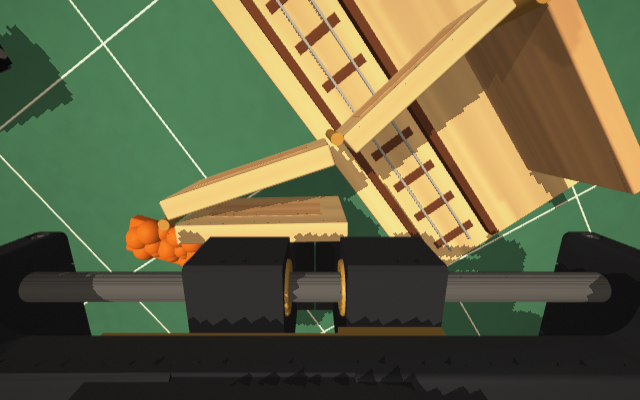

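```bash
python3 -m creep '[8.9,1,0,0,0,-7,8.9,2,0,0,0,-6]'; python3 go.py E 70 -20 90 50 .06,.4,3.14;python3 - <<'E'
from h import *
d=cam("wrist");cv2.imwrite("pics/w7.png",d["color"][:,:,::-1])
E
```

```text
clock: 7.52
tool_pos: [0.5814, -0.1546, 0.0523]
eef_rot: [0.819, 0.573, -0.008, 0.009]
contact_force: [-1.0, 0.2, -0.1]
opening: 0.002
target [ 0.5808 -0.1471 75.9171]
t 7.52 pos [ 0.5814 -0.1546  0.0523] head 70.0 q7 [ 0.22  0.92 -0.09  1.77  0.21  0.47 -0.37] F [-1.   0.2 -0.1] op 0.0
 SHIFT [ 6.8 -3.2  2.1] TURN [ 0.3  1.4 -5.9]
```

View pics/w7.png

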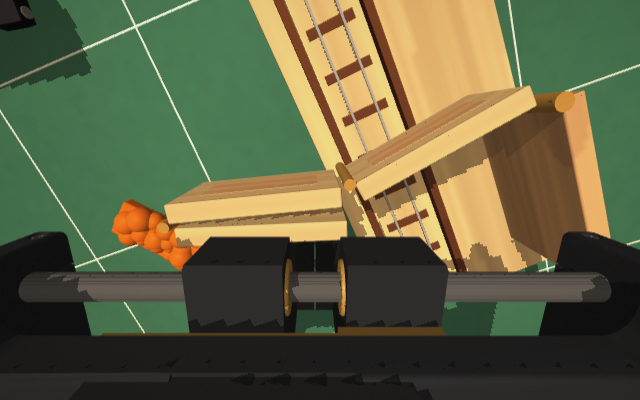

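```bash
python3 -m creep '[7,0,0,0,0,-6,4,-1,0,0,0,-2]'; python3 go.py E 70 -20 90 50 .06,.4,3.14;python3 - <<'E'
from h import *
d=cam("wrist");cv2.imwrite("pics/w8.png",d["color"][:,:,::-1])
E
```

```text
clock: 7.73
tool_pos: [0.5834, -0.1453, 0.0523]
eef_rot: [0.779, 0.627, -0.01, 0.01]
contact_force: [-0.3, -4.2, 0.9]
opening: 0.004
target [ 0.5808 -0.1471 75.9171]
t 7.73 pos [ 0.5834 -0.1453  0.0523] head 77.7 q7 [ 0.22  0.92 -0.11  1.77  0.26  0.47 -0.3 ] F [-0.3 -4.2  0.9] op 0.0
 SHIFT [-2.3 -2.2  2.3] TURN [0.2 1.6 1.8]
```

View pics/w8.png

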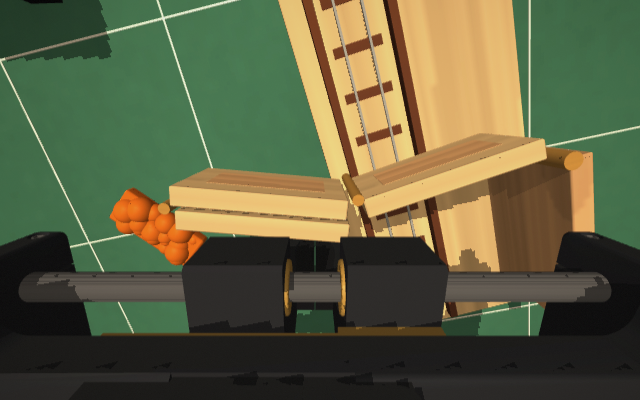

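```bash
python3 -m creep '[-12,0,-10,0,0,0,0,0,-40,0,0,0,0,0,-15,0,0,-7.1,0,0,0,0,0,-7.1,0,0,0,0,0,-7.1]' 70 15; python3 -m creep '[0,0,0,0,0,-7.1,0,0,0,0,0,-7.1,0,0,0,0,0,-7.1,0,0,0,0,0,-7.1,0,0,0,0,0,-7.1]'; python3 -m creep '[0,0,0,0,0,-7.1,0,0,0,0,0,-7.1,0,0,0,0,0,-7.1,0,0,0,0,0,-7.1,0,0,0,0,0,-7.1]'; python3 ov.py o4 .6227,.0247,.0958 0.06,0.40,3.14;  python3 go.py M 50 12 0 45 .06,.4,3.14
```

```text
clock: 8.2
tool_pos: [0.5805, -0.1575, 0.1229]
eef_rot: [0.655, 0.756, -0.011, 0.009]
contact_force: [0.8, -0.8, 0.4]
opening: 0.361
clock: 8.62
tool_pos: [0.5817, -0.1619, 0.1296]
eef_rot: [0.392, 0.92, -0.011, 0.01]
contact_force: [0.0, -0.7, -0.5]
opening: 0.738
clock: 9.03
tool_pos: [0.5813, -0.1667, 0.1344]
eef_rot: [0.091, 0.996, -0.014, 0.009]
contact_force: [0.7, -0.4, 0.3]
opening: 0.795
target [ 5.566000e-01 -1.203000e-01  1.660084e+02]
t 9.13 pos [ 0.5812 -0.1669  0.1342] head 169.3 q7 [ 0.52  0.85 -0.59  1.73  0.7   0.77  0.95] F [0.2 0.8 0.8] op 0.8
 SHIFT [34.6 43.5 87.4] TURN [-1.5  1.2  3.3]
```

View pics/o4_t.png

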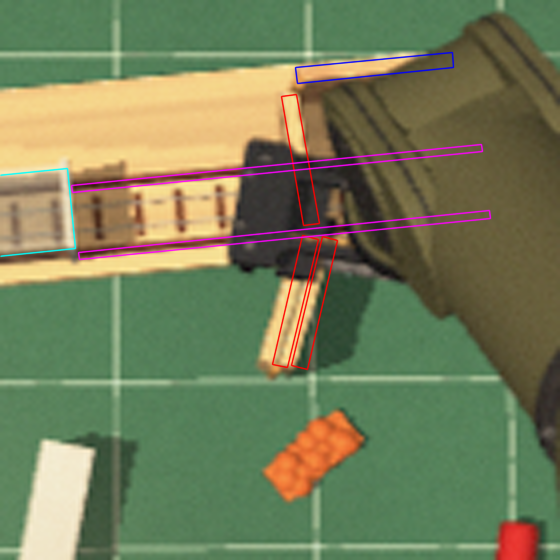

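View pics/o4_s.png

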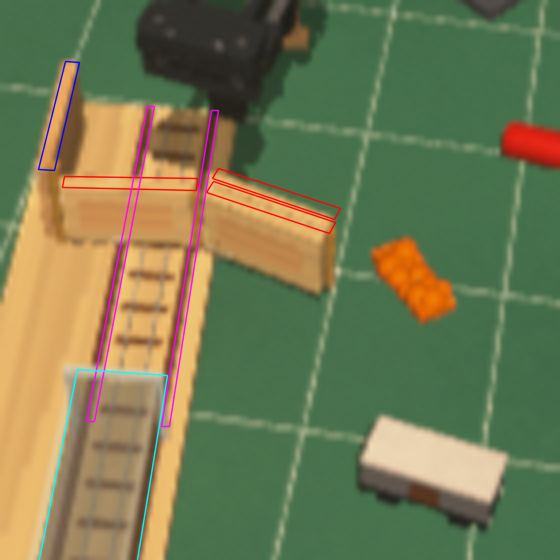

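```bash
python3 ov.py o5 .6227,.0247,.0958 0.05,0.5,3.14; python3 go.py M 55 12 0 45 .06,.5,3.14
```

```text
target [ 5.522000e-01 -1.135000e-01  1.602788e+02]
t 9.23 pos [ 0.5813 -0.1663  0.1339] head 169.2 q7 [ 0.52  0.85 -0.59  1.73  0.69  0.77  0.95] F [-0.6 -0.3  0.3] op 0.79
 SHIFT [40.3 48.6 86.9] TURN [-1.4  1.2  8.9]
```

View pics/o5_s.png

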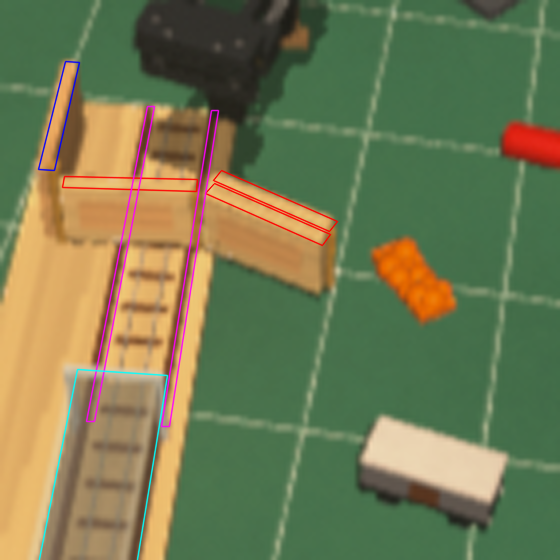

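```bash
python3 -m creep '[20,24,0,0,0,0,20,24,0,0,0,0,0,0,0,-1.4,1.2,6,0,0,0,0,0,3]'; python3 go.py M 55 12 0 45 .06,.5,3.14
```

```text
clock: 9.57
tool_pos: [0.5503, -0.111, 0.1327]
eef_rot: [0.186, 0.982, 0.0, 0.001]
contact_force: [0.3, -0.3, 0.0]
opening: 0.799
target [ 5.522000e-01 -1.135000e-01  1.602788e+02]
t 9.57 pos [ 0.5503 -0.111   0.1327] head 158.5 q7 [ 0.43  0.8  -0.55  1.84  0.64  0.68  0.7 ] F [ 0.3 -0.3  0. ] op 0.8
 SHIFT [-2.5 -1.7 87.7] TURN [ 0.   0.1 -1.8]
```

```bash
python3 -m creep '[-1,-1,40,0,0,-1.8,-1,-1,40,0,0,0,0,0,17,0,0,0]'; python3 -m creep '[0,0,0,0,0,0,0,0,0,0,0,0,0,0,0,0,0,0,0,0,0,0,0,0,0,0,0,0,0,0]' 0 20; python3 go.py M 55 12 0 40 .06,.5,3.14;python3 - <<'E'
from h import *
d=cam("wrist");cv2.imwrite("pics/w9.png",d["color"][:,:,::-1])
E
```

```text
clock: 9.82
tool_pos: [0.5577, -0.1123, 0.0394]
eef_rot: [0.178, 0.984, 0.001, 0.008]
contact_force: [-0.8, -0.3, 0.0]
opening: 0.797
clock: 10.23
tool_pos: [0.5574, -0.1121, 0.0397]
eef_rot: [0.184, 0.983, 0.001, 0.007]
contact_force: [-0.2, 0.2, -0.5]
opening: 0.44
target [ 5.522000e-01 -1.135000e-01  1.602788e+02]
t 10.23 pos [ 0.5574 -0.1121  0.0397] head 158.8 q7 [ 0.36  0.94 -0.42  1.87  0.78  0.48  0.59] F [-0.2  0.2 -0.5] op 0.44
 SHIFT [ 4.3 -3.2 -0.4] TURN [ 0.2  0.8 -1.4]
```

View pics/w9.png

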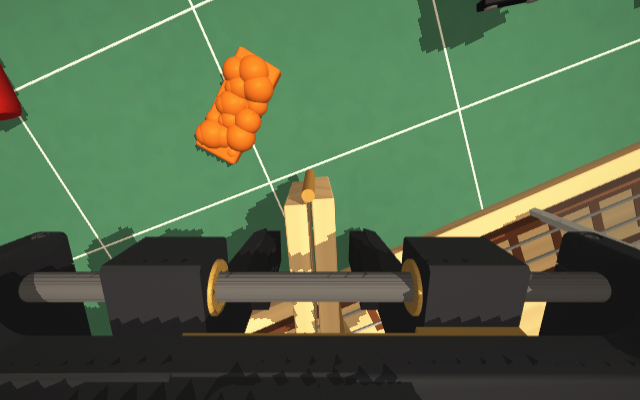

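```bash
python3 -m creep '[0,0,0,0,0,0,0,0,0,0,0,0,0,0,0,0,0,0,0,0,0,0,0,0,0,0,0,0,0,0]' 0 20; python3 go.py M 55 12 0 40 .06,.5,3.14
```

```text
clock: 10.7
tool_pos: [0.5583, -0.1123, 0.0416]
eef_rot: [0.184, 0.983, 0.001, 0.009]
contact_force: [0.3, 0.7, -2.3]
opening: 0.252
target [ 5.522000e-01 -1.135000e-01  1.602788e+02]
t 10.7 pos [ 0.5583 -0.1123  0.0416] head 158.8 q7 [ 0.36  0.94 -0.42  1.87  0.78  0.48  0.59] F [ 0.3  0.7 -2.3] op 0.25
 SHIFT [ 5.3 -3.3  1.5] TURN [ 0.3  1.  -1.4]
```

```bash
python3 -m creep '[1.1,6.2,0,0,0,7,1.1,6.2,0,0,0,7,1.1,6.2,0,0,0,7,1.1,6.2,0,0,0,7]'; python3 go.py M 50 12 0 40 .06,.9,3.14;python3 -m creep '[1.1,6.2,0,0,0,7,1.1,6.2,0,0,0,7,1.1,6.2,0,0,0,7]'; python3 go.py M 50 12 0 40 .06,1.27,3.14
```

```text
clock: 11.03
tool_pos: [0.5669, -0.0879, 0.0414]
eef_rot: [0.422, 0.907, 0.004, 0.007]
contact_force: [-0.3, 0.0, -1.2]
opening: 0.254
target [ 5.631000e-01 -9.580000e-02  1.373605e+02]
t 11.03 pos [ 0.5669 -0.0879  0.0414] head 130.1 q7 [ 0.25  0.93 -0.3   1.86  0.6   0.43  0.21] F [-0.3  0.  -1.2] op 0.25
 SHIFT [-3.5 -8.   1.3] TURN [ 0.8  0.6 -7.3]
clock: 11.28
tool_pos: [0.5805, -0.0741, 0.0415]
eef_rot: [0.583, 0.812, 0.005, 0.006]
contact_force: [0.6, -0.2, -1.4]
opening: 0.249
target [ 5.75200e-01 -8.12000e-02  1.16161e+02]
t 11.28 pos [ 0.5805 -0.0741  0.0415] head 108.6 q7 [ 0.18  0.93 -0.22  1.83  0.44  0.42 -0.04] F [ 0.6 -0.2 -1.4] op 0.25
 SHIFT [-5.  -7.4  1.4] TURN [ 0.9  0.3 -7.5]
```

```bash
python3 -m creep '[1.1,6.2,0,0,0,7,1.1,6.2,0,0,0,7,1.1,6.2,0,0,0,7]'; python3 -m creep '[1.1,6.2,0,0,0,7,1.1,6.2,0,0,0,7,1.1,6.2,0,0,0,7]';python3 go.py M 50 12 0 40 .06,2.1,3.14;python3 - <<'E'
from h import *
d=cam("wrist");cv2.imwrite("pics/w10.png",d["color"][:,:,::-1])
d=cam("side");crop(d,"s10.png",220,120,380,240,4)
E
```

```text
clock: 11.53
tool_pos: [0.5983, -0.0661, 0.0415]
eef_rot: [0.724, 0.689, 0.006, 0.005]
contact_force: [0.4, -0.4, -2.2]
opening: 0.252
clock: 11.78
tool_pos: [0.6178, -0.0653, 0.0415]
eef_rot: [0.84, 0.542, 0.006, 0.003]
contact_force: [0.5, -1.3, -2.4]
opening: 0.25
target [ 0.6151 -0.0699 68.6055]
t 11.78 pos [ 0.6178 -0.0653  0.0415] head 65.7 q7 [ 0.07  0.95 -0.07  1.72  0.13  0.47 -0.51] F [ 0.5 -1.3 -2.4] op 0.25
 SHIFT [-5.3 -0.6  1.5] TURN [ 0.7 -0.4 -2.9]
```

View pics/w10.png

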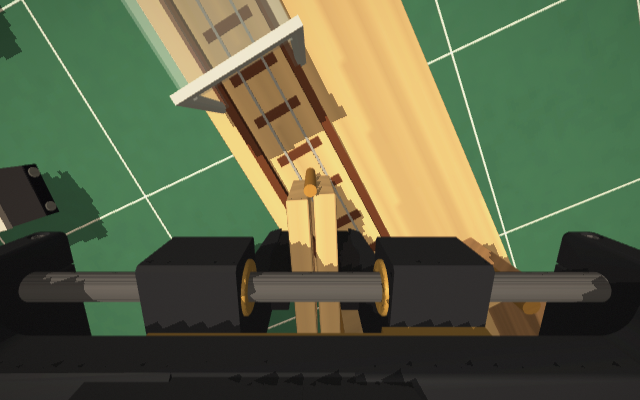

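View pics/s10.png

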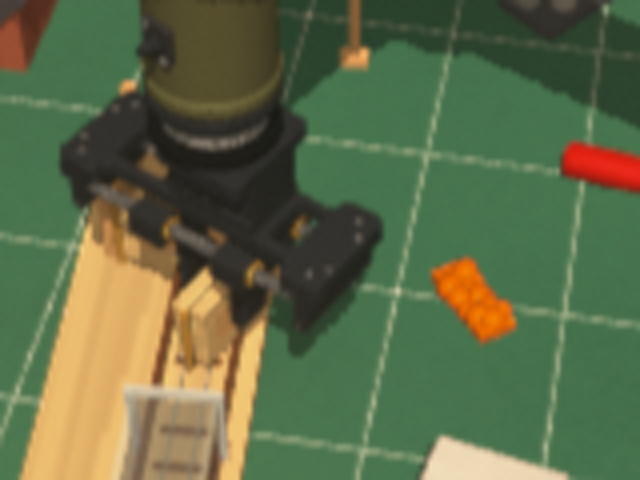

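```bash
python3 -m creep '[0,0,0,0,0,0,0,0,0,0,0,0,0,0,-20,0,0,0,0,0,-40,0,0,0]' 45; python3 -m creep '[5,-17,0,0,0,0,5,-17,0,0,0,0,0,0,0,0,0,0,0,0,0,0,0,0]' 0; python3 go.py M 65 44 0 42 .06,2.14,3.14;python3 - <<'E'
from h import *
d=cam("wrist");cv2.imwrite("pics/w11.png",d["color"][:,:,::-1])
E
```

```text
clock: 12.22
tool_pos: [0.6112, -0.0645, 0.0958]
eef_rot: [0.836, 0.549, 0.001, -0.001]
contact_force: [-0.6, -0.5, -0.4]
opening: 0.507
clock: 12.55
tool_pos: [0.5867, -0.043, 0.1041]
eef_rot: [0.834, 0.551, 0.006, 0.002]
contact_force: [0.7, -1.0, 0.3]
opening: 0.23
target [ 5.93800e-01 -4.36000e-02  6.63137e+01]
t 12.55 pos [ 0.5867 -0.043   0.1041] head 66.9 q7 [ 0.04  0.82 -0.08  1.8   0.12  0.51 -0.52] F [ 0.7 -1.   0.3] op 0.23
 SHIFT [ 1.8  6.1 62.2] TURN [ 0.6 -0.4  0.6]
```

View pics/w11.png

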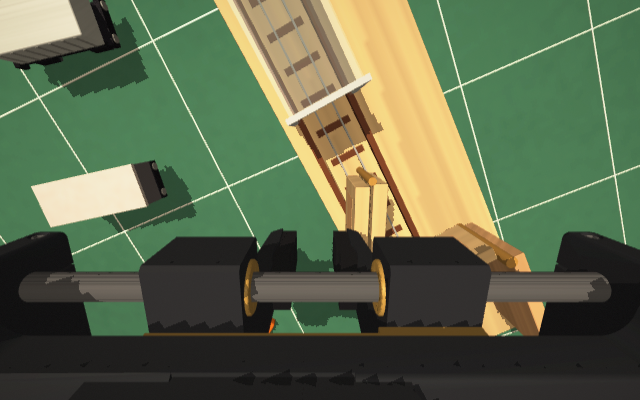

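```bash
python3 -m creep '[0,0,0,0,0,0,0,0,0,0,0,0,0,0,30,0,0,0,0,0,32,0,0,0]'; python3 go.py M 65 42 0 42 .06,2.14,3.14;python3 - <<'E'
from h import *
d=cam("wrist");cv2.imwrite("pics/w12.png",d["color"][:,:,::-1])
E
```

```text
clock: 12.93
tool_pos: [0.5945, -0.0456, 0.0453]
eef_rot: [0.835, 0.551, 0.011, 0.007]
contact_force: [0.6, 0.6, -0.7]
opening: 0.004
target [ 5.95600e-01 -4.44000e-02  6.63137e+01]
t 12.93 pos [ 0.5945 -0.0456  0.0453] head 66.8 q7 [ 0.04  0.92 -0.07  1.81  0.13  0.39 -0.53] F [ 0.6  0.6 -0.7] op 0.0
 SHIFT [1.6 0.5 3.4] TURN [ 1.3 -0.7  0.5]
```

View pics/w12.png

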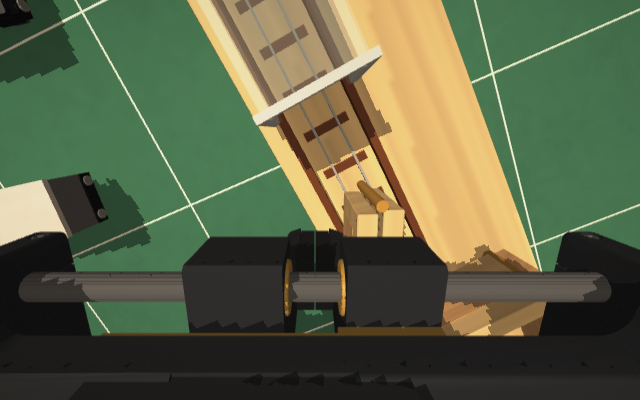

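```bash
python3 -m creep '[4.6,8.5,0,0,0,7,4.6,8.2,0,0,0,7,4.6,8,0,0,0,7]'; python3 -m creep '[4.6,8,0,0,0,7,4.6,8,0,0,0,7,4.6,8,0,0,0,7]';python3 go.py M 63 41 0 42 .06,2.84,3.14;python3 - <<'E'
from h import *
d=cam("wrist");cv2.imwrite("pics/w13.png",d["color"][:,:,::-1])
E
```

```text
clock: 13.23
tool_pos: [0.6137, -0.045, 0.0354]
eef_rot: [0.923, 0.385, 0.002, -0.002]
contact_force: [-0.8, 2.3, 2.4]
opening: 0.005
clock: 13.48
tool_pos: [0.6388, -0.0504, 0.0355]
eef_rot: [0.978, 0.207, -0.001, -0.007]
contact_force: [-1.4, 2.1, 1.1]
opening: 0.006
target [ 0.6464 -0.0562 26.2067]
t 13.48 pos [ 0.6388 -0.0504  0.0355] head 23.8 q7 [-0.04  0.99  0.09  1.64 -0.18  0.53 -0.98] F [-1.4  2.1  1.1] op 0.01
 SHIFT [ 4.6  8.3 -6.6] TURN [-0.8 -0.  -2.4]
```

View pics/w13.png

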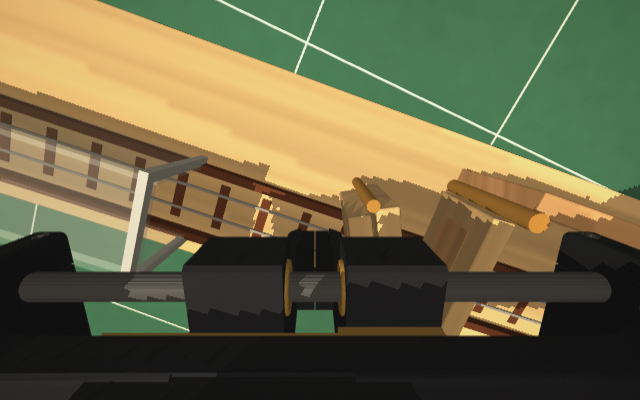

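```bash
python3 -m creep '[5,9,-2,0,0,2,4.6,9,-2,0,0,5,4.6,9,-1,0,0,5]';python3 go.py M 63 41 0 42 .06,3.14,3.14;python3 - <<'E'
from h import *
d=cam("wrist");cv2.imwrite("pics/w14.png",d["color"][:,:,::-1])
E
```

```text
clock: 13.78
tool_pos: [0.6596, -0.0672, 0.0389]
eef_rot: [0.995, 0.102, -0.006, -0.01]
contact_force: [-2.1, 3.1, -1.5]
opening: 0.009
target [ 0.6638 -0.0704  9.0179]
t 13.78 pos [ 0.6596 -0.0672  0.0389] head 11.7 q7 [-0.04  1.01  0.15  1.55 -0.25  0.61 -1.11] F [-2.1  3.1 -1.5] op 0.01
 SHIFT [ 3.4  4.  -3.2] TURN [-1.2  0.6  2.7]
```

View pics/w14.png

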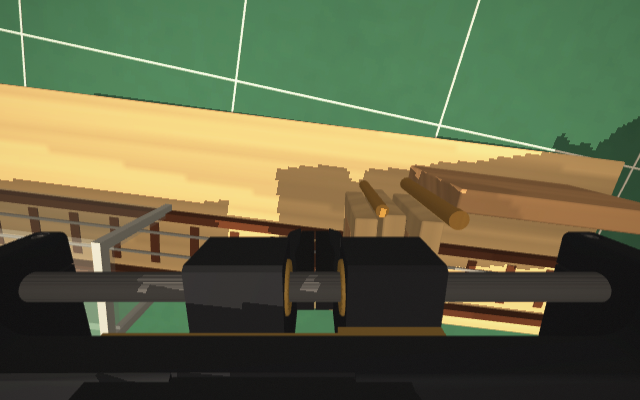

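```bash
python3 -m creep '[0,-8,-10,0,0,0,0,0,-40,0,0,0,0,0,-20,0,0,0]' 66; python3 go.py I 45 -20 180 42 .06,3.1,3.14
```

```text
clock: 14.08
tool_pos: [0.6561, -0.0624, 0.1069]
eef_rot: [0.994, 0.104, -0.01, -0.009]
contact_force: [0.9, 0.1, 1.5]
opening: 0.205
target [ 0.6512 -0.1059  8.9267]
t 14.08 pos [ 0.6561 -0.0624  0.1069] head 12.0 q7 [-0.06  0.91  0.18  1.54 -0.24  0.73 -1.13] F [0.9 0.1 1.5] op 0.21
 SHIFT [-12.6  42.9  64.3] TURN [-1.2  1.1  3.1]
```

```bash
python3 -m creep '[-6,21,0,-1,1,3,-6,21,0,0,0,0,0,0,0,0,0,0,0,0,0,0,0,0]'; python3 go.py I 45 -20 180 42 .06,3.1,3.14;python3 - <<'E'
from h import *
d=cam("wrist");cv2.imwrite("pics/w15.png",d["color"][:,:,::-1])
E
```

```text
clock: 14.42
tool_pos: [0.6552, -0.1034, 0.1162]
eef_rot: [0.996, 0.086, 0.006, -0.001]
contact_force: [0.1, 0.4, -0.2]
opening: 0.512
target [ 0.6512 -0.1059  8.9267]
t 14.42 pos [ 0.6552 -0.1034  0.1162] head 9.9 q7 [-0.01  0.89  0.19  1.56 -0.23  0.7  -1.11] F [ 0.1  0.4 -0.2] op 0.51
 SHIFT [-5.2  1.8 74.2] TURN [-0.  -0.7  1. ]
```

View pics/w15.png

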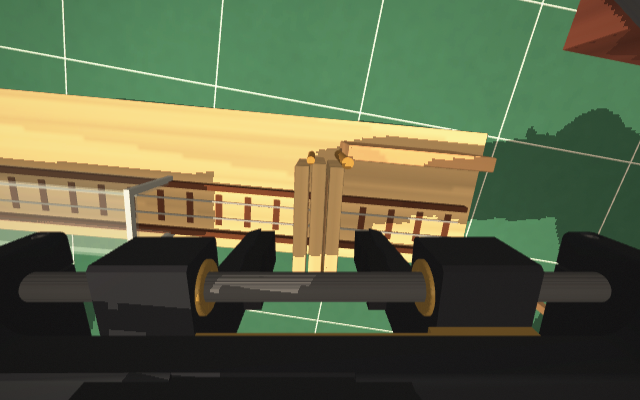

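```bash
python3 -m creep '[-2,1,0,0,0,0,-1,1,40,0,0,0,0,0,34,0,0,0]'; python3 -m creep '[0,0,0,0,0,0,0,0,0,0,0,0,0,0,0,0,0,0,0,0,0,0,0,0,0,0,0,0,0,0]' 0 25;python3 -m creep '[0,0,0,0,0,0,0,0,0,0,0,0,0,0,0,0,0,0]' ; python3 go.py I 45 -18 180 42 .06,3.14,3.14;python3 - <<'E'
from h import *
d=cam("wrist");cv2.imwrite("pics/w16.png",d["color"][:,:,::-1])
E
```

```text
clock: 14.72
tool_pos: [0.6598, -0.1036, 0.0481]
eef_rot: [0.996, 0.089, 0.013, 0.001]
contact_force: [0.3, 0.4, -1.1]
opening: 0.746
clock: 15.13
tool_pos: [0.6562, -0.1048, 0.044]
eef_rot: [0.996, 0.091, 0.008, 0.002]
contact_force: [1.7, -5.8, -6.0]
opening: 0.393
clock: 15.38
tool_pos: [0.6563, -0.1054, 0.0441]
eef_rot: [0.996, 0.09, 0.009, 0.003]
contact_force: [2.5, -2.3, -11.1]
opening: 0.379
target [ 0.6515 -0.1079  8.9267]
t 15.38 pos [ 0.6563 -0.1054  0.0441] head 10.3 q7 [ 0.01  0.99  0.16  1.59 -0.25  0.56 -1.09] F [  2.5  -2.3 -11.1] op 0.38
 SHIFT [-5.2  1.6  2. ] TURN [ 0.4 -1.   1.4]
```

View pics/w16.png

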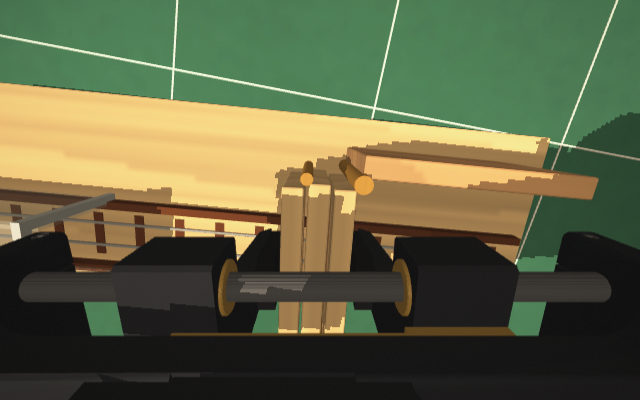

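```bash
python3 -m creep '[-1.9,5,0,0,0,-7,-1.9,5,0,0,0,-7,-1.9,5,0,0,0,-7]';python3 go.py I 40 -18 180 42 .4,3.14,3.14; python3 -m creep '[-1.9,5,0,0,0,-7,-1.9,5,0,0,0,-7,-1.9,5,0,0,0,-7]'; python3 go.py I 40 -18 180 42 .8,3.14,3.14;python3 - <<'E'
from h import *
d=cam("wrist");cv2.imwrite("pics/w17.png",d["color"][:,:,::-1])
E
```

```text
clock: 15.68
tool_pos: [0.6549, -0.1223, 0.044]
eef_rot: [0.962, 0.274, 0.007, 0.006]
contact_force: [3.5, -1.6, -14.0]
opening: 0.381
target [ 0.655  -0.1219 28.4072]
t 15.68 pos [ 0.6549 -0.1223  0.044 ] head 31.8 q7 [ 0.08  0.99  0.07  1.58 -0.1   0.56 -0.82] F [  3.5  -1.6 -14. ] op 0.38
 SHIFT [ 0.3 -0.3  2. ] TURN [ 0.8 -0.6  3.4]
clock: 15.93
tool_pos: [0.6598, -0.1389, 0.044]
eef_rot: [0.894, 0.448, 0.006, 0.007]
contact_force: [3.7, -1.0, -13.6]
opening: 0.383
target [ 0.6597 -0.1387 51.3256]
t 15.93 pos [ 0.6598 -0.1389  0.044 ] head 53.3 q7 [ 0.15  0.99 -0.03  1.55  0.05  0.58 -0.55] F [  3.7  -1.  -13.6] op 0.38
 SHIFT [ 0.1 -0.3  2. ] TURN [ 1.  -0.2  2. ]
```

View pics/w17.png

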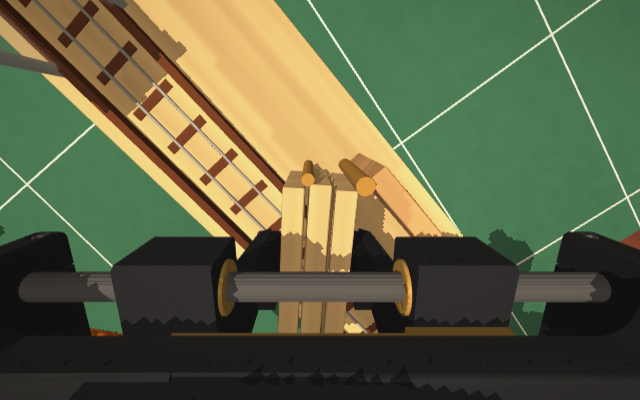

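```bash
python3 -m creep '[0,0,0,0,0,0,0,0,0,0,0,0,0,0,-20,0,0,0,0,0,-40,0,0,0,0,0,0,0,0,0]' 42; python3 -m creep '[-12,-19,0,0,0,0,-12,-19,0,0,0,0,0,0,0,0,0,0,0,0,0,0,0,0]' 0; python3 go.py I 65 -57 180 42 .84,3.14,3.14
```

```text
clock: 16.4
tool_pos: [0.6605, -0.138, 0.1105]
eef_rot: [0.894, 0.448, 0.007, 0.008]
contact_force: [1.4, -0.7, -0.1]
opening: 0.479
clock: 16.73
tool_pos: [0.6197, -0.1322, 0.119]
eef_rot: [0.894, 0.447, 0.014, 0.013]
contact_force: [1.0, 0.2, 1.5]
opening: 0.195
target [ 0.6143 -0.1372 53.6174]
t 16.73 pos [ 0.6197 -0.1322  0.119 ] head 53.1 q7 [ 0.15  0.84 -0.03  1.68  0.05  0.59 -0.55] F [1.  0.2 1.5] op 0.19
 SHIFT [-8.3 -4.1 76.8] TURN [ 2.1 -0.8 -0.5]
```

```bash
python3 -m creep '[-6,-5,0,2,-1,0,-4,-2,30,0,0,0,0,0,40,0,0,0,0,0,0,0,0,0]'; python3 go.py I 65 -57 180 42 .84,3.14,3.14;python3 - <<'E'
from h import *
d=cam("wrist");cv2.imwrite("pics/w18.png",d["color"][:,:,::-1])
E
```

```text
clock: 17.07
tool_pos: [0.6155, -0.1353, 0.0534]
eef_rot: [0.895, 0.447, 0.004, 0.005]
contact_force: [-0.7, -0.5, -0.5]
opening: 0.005
target [ 0.6143 -0.1372 53.6174]
t 17.07 pos [ 0.6155 -0.1353  0.0534] head 53.1 q7 [ 0.16  0.94 -0.03  1.69  0.05  0.5  -0.55] F [-0.7 -0.5 -0.5] op 0.0
 SHIFT [-2.3  0.  11.4] TURN [ 0.7 -0.1 -0.5]
```

View pics/w18.png

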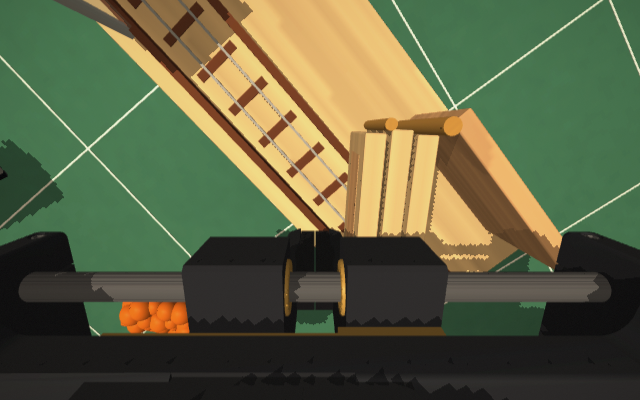

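```bash
python3 -m creep '[-6,10,4,0,0,-6,-6,9,3,0,0,-7,-6.1,8.2,0,0,0,-7,-6.1,8.2,0,0,0,-7]'; python3 go.py I 65 -53 180 42 1.35,3.14,3.14;python3 - <<'E'
from h import *
d=cam("wrist");cv2.imwrite("pics/w19.png",d["color"][:,:,::-1])
E
```

```text
clock: 17.45
tool_pos: [0.6335, -0.1675, 0.0568]
eef_rot: [0.761, 0.649, -0.001, 0.002]
contact_force: [-4.1, 1.9, -4.3]
opening: 0.005
target [ 0.6381 -0.1766 82.8382]
t 17.45 pos [ 0.6335 -0.1675  0.0568] head 80.9 q7 [ 0.27  0.96 -0.16  1.59  0.24  0.61 -0.18] F [-4.1  1.9 -4.3] op 0.01
 SHIFT [-8.1  5.9 14.9] TURN [ 0.1  0.2 -1.9]
```

View pics/w19.png

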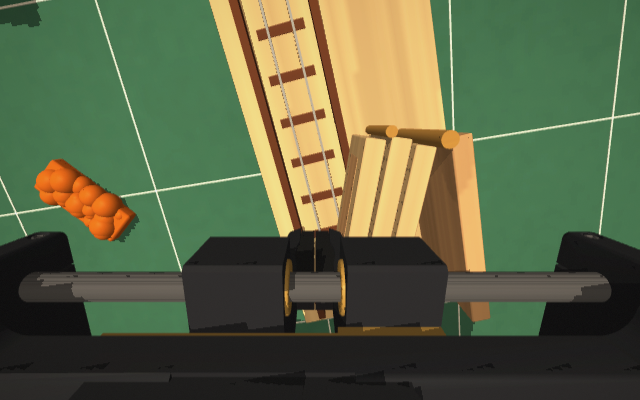

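```bash
python3 -m creep '[-6,9,6,0,0,-4,-6,9,5,0,0,-4,-4,9,3,0,0,-4]'; python3 go.py I 65 -53 180 42 1.57,3.14,3.14;python3 - <<'E'
from h import *
d=cam("wrist");cv2.imwrite("pics/w20.png",d["color"][:,:,::-1])
E
```

```text
clock: 17.75
tool_pos: [0.6571, -0.1889, 0.0512]
eef_rot: [0.687, 0.726, -0.004, 0.001]
contact_force: [-7.6, 0.4, 4.5]
opening: 0.006
target [ 0.6522 -0.1884 95.4433]
t 17.75 pos [ 0.6571 -0.1889  0.0512] head 93.1 q7 [ 0.32  1.   -0.22  1.49  0.31  0.69  0.01] F [-7.6  0.4  4.5] op 0.01
 SHIFT [ 0.8 -4.9  9.2] TURN [-0.2  0.4 -2.3]
```

View pics/w20.png

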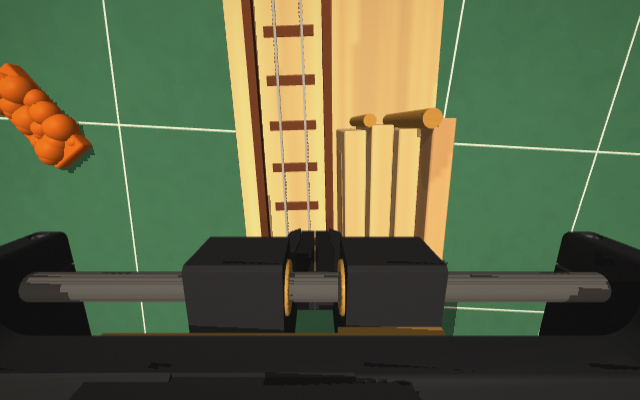

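```bash
python3 -m creep '[0,5,0,0,0,-1,0,5,0,0,0,-1,0,5,0,0,0,0]'; python3 -m creep '[0,-10,0,0,0,0,0,-8,-10,0,0,0,0,0,-40,0,0,0,0,0,-40,0,0,0]' 70; python3 -m creep '[0,-41,0,0,0,0,0,-41,0,0,0,0,0,-41,0,0,0,0,0,-41,0,0,0,0]';python3 ov.py o6 .6227,.0247,.0958 1.57,3.14,3.14
```

```text
clock: 18.05
tool_pos: [0.6568, -0.1895, 0.0525]
eef_rot: [0.676, 0.737, -0.017, -0.011]
contact_force: [-8.9, 0.4, -4.1]
opening: 0.005
clock: 18.38
tool_pos: [0.6378, -0.1898, 0.1455]
eef_rot: [0.679, 0.734, -0.021, -0.015]
contact_force: [0.4, -0.5, 0.2]
opening: 0.281
clock: 18.72
tool_pos: [0.496, -0.202, 0.1731]
eef_rot: [0.681, 0.732, -0.005, 0.011]
contact_force: [0.2, -1.4, -0.5]
opening: 0.585
```

View pics/o6_t.png

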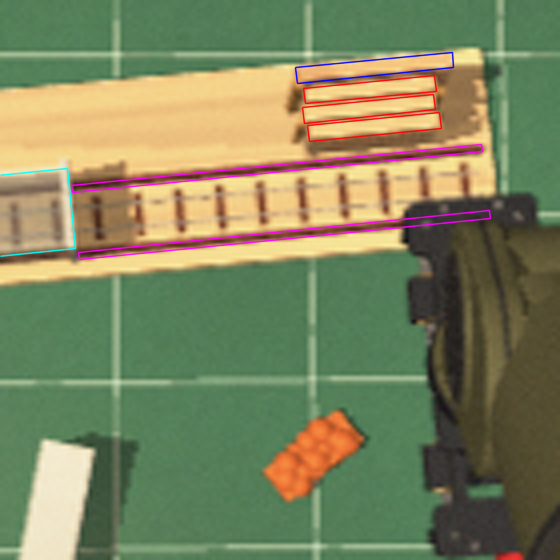

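View pics/o6_s.png

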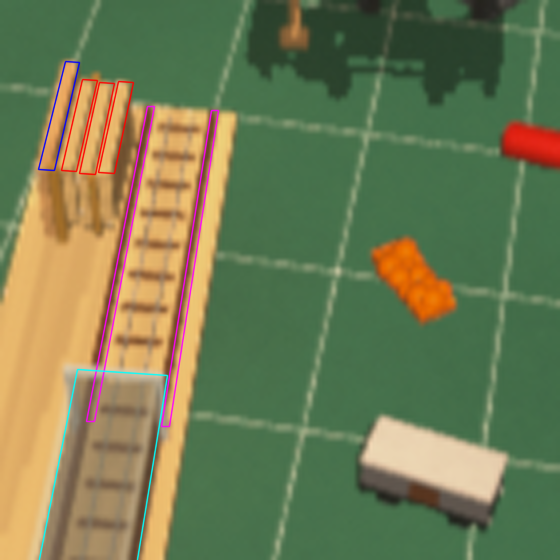

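```bash
python3 go.py W 434.7 33.8 170 170
```

```text
target [4.347e-01 3.380e-02 1.700e+02]
t 18.82 pos [ 0.4863 -0.203   0.1718] head 94.0 q7 [ 0.45  0.67 -0.25  1.93  0.32  0.59  0.05] F [ 0.4 -0.7 -0.1] op 0.68
 SHIFT [239.7 -35.2  -3.1] TURN [ -1.2   0.7 -76.1]
```

```bash
python3 -m creep '[40,-6,0,0,0,0,40,-6,0,0,0,0,40,-6,0,0,0,0,40,-6,0,0,0,0,40,-6,0,0,0,0]' 70; python3 -m creep '[30,-4,0,0,0,-7.1,0,0,0,0,0,-7.1,0,0,0,0,0,-7.1,0,0,0,0,0,-7.1,0,0,0,0,0,-7.1]';python3 -m creep '[0,0,0,0,0,-7.1,0,0,0,0,0,-7.1,0,0,0,0,0,-7.1,0,0,0,0,0,-7.1,0,0,0,0,0,-7.1]'; python3 go.py W 434.7 33.8 170 140;python3 - <<'E'
from h import *
d=cam("wrist");cv2.imwrite("pics/w21.png",d["color"][:,:,::-1])
E
```

```text
clock: 19.23
tool_pos: [0.4538, -0.0126, 0.1782]
eef_rot: [0.696, 0.718, -0.004, 0.021]
contact_force: [0.7, 0.9, -1.0]
opening: 0.791
clock: 19.65
tool_pos: [0.4581, 0.0363, 0.1892]
eef_rot: [0.439, 0.898, 0.001, 0.03]
contact_force: [-0.1, -0.4, -0.5]
opening: 0.795
clock: 20.07
tool_pos: [0.4695, 0.0401, 0.2017]
eef_rot: [0.143, 0.989, -0.006, 0.044]
contact_force: [0.1, -0.5, 0.3]
opening: 0.793
target [4.347e-01 3.380e-02 1.700e+02]
t 20.07 pos [0.4695 0.0401 0.2017] head 163.6 q7 [ 0.11  0.56 -0.5   2.12  0.65  0.53  0.41] F [ 0.1 -0.5  0.3] op 0.79
 SHIFT [ 36.9 -15.9  58.6] TURN [-0.3  5.1 -6.4]
```

View pics/w21.png

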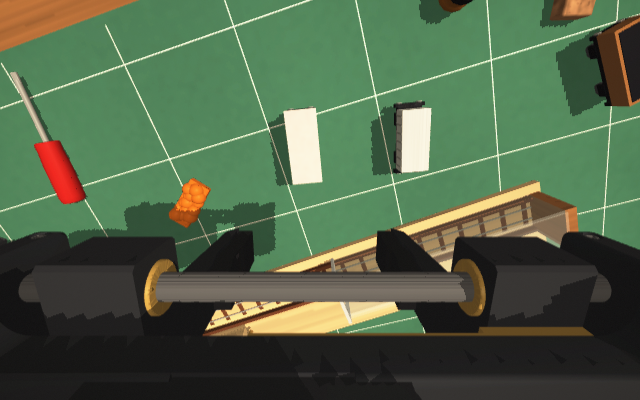

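```bash
cat >> h.py <<'E'
def wag(d,pts,z):
    """4 corners px in order around -> centre, long axis angle"""
    P=np.array([ray(d,p,z)[:2] for p in pts]);c=P.mean(0);e=[P[(i+1)%4]-P[i] for i in range(4)]
    L=[np.linalg.norm(v) for v in e];l=(e[0]-e[2]) if L[0]>L[1] else (e[1]-e[3])
    print("centre",np.round(c,4),"axis",round(np.degrees(np.arctan2(l[1],l[0])),1),"edges",np.round(L,3));return c
E
python3 - <<'E'
from h import *
d=cam("wrist");print("van w");wag(d,[(284,109),(316,107),(322,182),(292,185)],.046)
t=cam("top");print("van t");wag(t,[(140+600/4,110+440/4),(140+655/4,110+448/4),(140+633/4,110+572/4),(140+580/4,110+562/4)],.046)
E
python3 -m creep '[0,0,0,0,5,-6.4,18,-8,0,0,0,0,18,-8,0,0,0,0,0,0,30,0,0,0]'; python3 go.py W 434.7 33.8 170 120
```

```text
van w
centre [0.4359 0.0372] axis -11.5 edges [0.032 0.079 0.033 0.08 ]
van t
centre [0.435  0.0343] axis 170.2 edges [0.035 0.08  0.034 0.078]
clock: 20.55
tool_pos: [0.4375, 0.0329, 0.1768]
eef_rot: [0.106, 0.994, -0.0, 0.012]
contact_force: [0.4, -0.1, -1.1]
opening: 0.798
target [4.347e-01 3.380e-02 1.700e+02]
t 20.55 pos [0.4375 0.0329 0.1768] head 167.8 q7 [ 0.15  0.6  -0.53  2.18  0.67  0.5   0.47] F [ 0.4 -0.1 -1.1] op 0.8
 SHIFT [ 4.3  0.2 56.8] TURN [ 0.1  1.4 -2.2]
```

```bash
python3 -m creep '[2,-2,35,0,1.4,-2,0,0,38,0,0,0,0,0,38,0,0,0]'; python3 go.py W 435.5 36 169 14;python3 - <<'E'
from h import *
d=cam("wrist");cv2.imwrite("pics/w22.png",d["color"][:,:,::-1])
E
```

```text
clock: 20.8
tool_pos: [0.442, 0.0309, 0.0678]
eef_rot: [0.098, 0.995, 0.003, 0.007]
contact_force: [2.2, -0.1, -0.6]
opening: 0.796
target [4.355e-01 3.600e-02 1.690e+02]
t 20.8 pos [0.442  0.0309 0.0678] head 168.8 q7 [-0.07  0.8  -0.17  2.25  0.98  0.15  0.22] F [ 2.2 -0.1 -0.6] op 0.8
 SHIFT [ 8.1  3.4 53.8] TURN [ 0.4  0.8 -0.2]
```

View pics/w22.png

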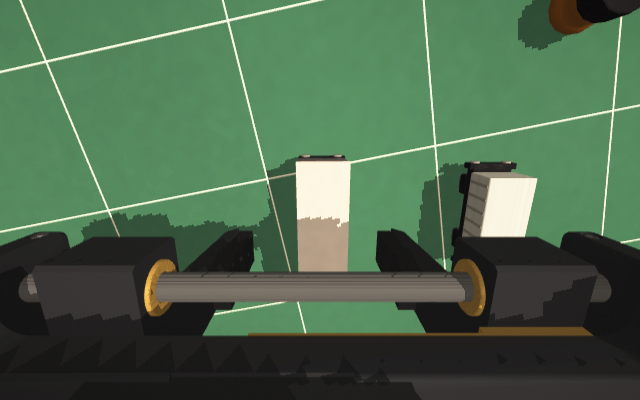

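```bash
python3 -m creep '[4,2,20,0,0,0,3,2,20,0,0,0,2,0,10,0,0,0]'; python3 go.py W 435.5 36 169 14;python3 - <<'E'
from h import *
d=cam("wrist");cv2.imwrite("pics/w23.png",d["color"][:,:,::-1])
E
```

```text
clock: 21.1
tool_pos: [0.434, 0.0295, 0.032]
eef_rot: [0.099, 0.995, -0.009, -0.0]
contact_force: [-0.1, -0.0, -0.0]
opening: 0.792
target [4.355e-01 3.600e-02 1.690e+02]
t 21.1 pos [0.434  0.0295 0.032 ] head 168.6 q7 [-0.12  0.88 -0.11  2.26  1.51  0.1  -0.33] F [-0.1 -0.  -0. ] op 0.79
 SHIFT [-0.2  7.  17.9] TURN [-1.   0.1 -0.4]
```

View pics/w23.png

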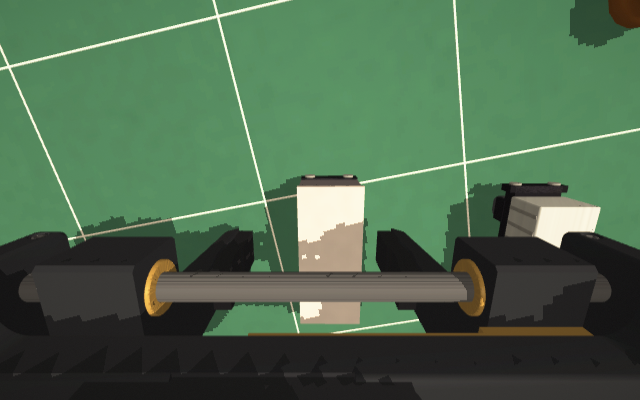

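```bash
python3 -m creep '[0,3.5,6,0,0,0,0,3.5,8,0,0,0,0,0,7,0,0,0]'; python3 go.py W 435.5 36 169 14
```

```text
clock: 21.4
tool_pos: [0.441, 0.0377, 0.0147]
eef_rot: [0.102, 0.995, -0.009, 0.007]
contact_force: [-0.2, 0.0, -0.4]
opening: 0.794
target [4.355e-01 3.600e-02 1.690e+02]
t 21.4 pos [0.441  0.0377 0.0147] head 168.3 q7 [-0.06  0.93 -0.24  2.25  1.7   0.21 -0.54] F [-0.2  0.  -0.4] op 0.79
 SHIFT [ 5.1 -2.8  0.6] TURN [-0.9  0.8 -0.7]
```

Within reach. Close on it.

```bash
python3 -m creep '[0,0,0,0,0,0,0,0,0,0,0,0,0,0,0,0,0,0,0,0,0,0,0,0,0,0,0,0,0,0]' 0 25;python3 -m creep '[0,0,0,0,0,0,0,0,0,0,0,0,0,0,0,0,0,0,0,0,0,0,0,0]'; python3 -m creep '[0,0,-10,0,0,0,0,0,-30,0,0,0,0,0,-30,0,0,0]'; python3 go.py S 0 -95 90 60;python3 - <<'E'
from h import *
d=cam("wrist");cv2.imwrite("pics/w24.png",d["color"][:,:,::-1])
E
```

```text
clock: 21.82
tool_pos: [0.4462, 0.038, 0.0196]
eef_rot: [0.106, 0.994, -0.008, 0.012]
contact_force: [0.3, -0.3, -0.7]
opening: 0.442
clock: 22.15
tool_pos: [0.4466, 0.0375, 0.0205]
eef_rot: [0.106, 0.994, -0.009, 0.013]
contact_force: [-0.4, 0.6, -0.6]
opening: 0.357
clock: 22.4
tool_pos: [0.4477, 0.0361, 0.0641]
eef_rot: [0.107, 0.994, -0.012, 0.016]
contact_force: [-0.5, -0.5, 0.4]
opening: 0.36
target [ 6.31800e-01 -6.99000e-02  9.54889e+01]
t 22.4 pos [0.4477 0.0361 0.0641] head 167.7 q7 [-0.04  0.82 -0.27  2.24  1.24  0.24 -0.09] F [-0.5 -0.5  0.4] op 0.36
 SHIFT [-202.2  -64.1   12.4] TURN [ 0.2  2.4 72.2]
```

View pics/w24.png

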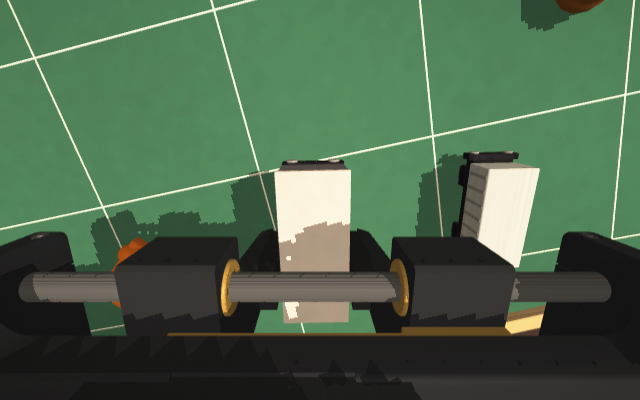

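```bash
python3 -m creep '[-20,-6,-30,0,0,0,-30,-9,-25,0,0,0,-35,-11,0,0,0,0,-35,-11,0,0,0,0,-35,-11,0,0,0,0]'; python3 -m creep '[-35,-11,0,0,0,0,0,0,0,0,2,7.1,0,0,0,0,0,7.1,0,0,0,0,0,7.1,0,0,0,0,0,7.1]'; python3 -m creep '[0,0,0,0,0,7.1,0,0,0,0,0,7.1,0,0,0,0,0,7.1,0,0,0,0,0,7.1,0,0,0,0,0,7.1]'; python3 go.py S 0 -105 90 60
```

```text
clock: 22.87
tool_pos: [0.5791, -0.0341, 0.1169]
eef_rot: [0.101, 0.995, -0.012, 0.018]
contact_force: [0.2, 0.8, -0.7]
opening: 0.358
clock: 23.28
tool_pos: [0.6203, -0.0652, 0.1151]
eef_rot: [0.345, 0.938, -0.011, 0.008]
contact_force: [-0.2, 0.1, -0.9]
opening: 0.359
clock: 23.7
tool_pos: [0.6184, -0.0689, 0.1106]
eef_rot: [0.617, 0.787, -0.012, 0.012]
contact_force: [0.1, 0.2, -0.8]
opening: 0.366
target [ 6.32700e-01 -7.98000e-02  9.54889e+01]
t 23.7 pos [ 0.6184 -0.0689  0.1106] head 103.9 q7 [ 0.21  0.86 -0.34  1.68  0.48  0.68 -0.16] F [ 0.1  0.2 -0.8] op 0.37
 SHIFT [-12.4  11.5  51. ] TURN [-0.1  1.9  8.4]
```

```bash
python3 -m creep '[-6,6,0,0,1,6,-6,6,0,0,0,2.4,0,0,0,0,0,0]'; python3 go.py S 0 -105 90 60;python3 - <<'E'
from h import *
d=cam("wrist");cv2.imwrite("pics/w25.png",d["color"][:,:,::-1])
d=cam("side");crop(d,"s25.png",200,130,330,250,5)
E
```

```text
clock: 23.95
tool_pos: [0.6315, -0.0791, 0.1088]
eef_rot: [0.676, 0.737, -0.008, 0.006]
contact_force: [0.9, 0.1, -0.6]
opening: 0.362
target [ 6.32700e-01 -7.98000e-02  9.54889e+01]
t 23.95 pos [ 0.6315 -0.0791  0.1088] head 94.9 q7 [ 0.21  0.88 -0.32  1.63  0.42  0.71 -0.23] F [ 0.9  0.1 -0.6] op 0.36
 SHIFT [ 0.2  1.4 48.8] TURN [-0.3  1.2 -0.6]
```

View pics/w25.png

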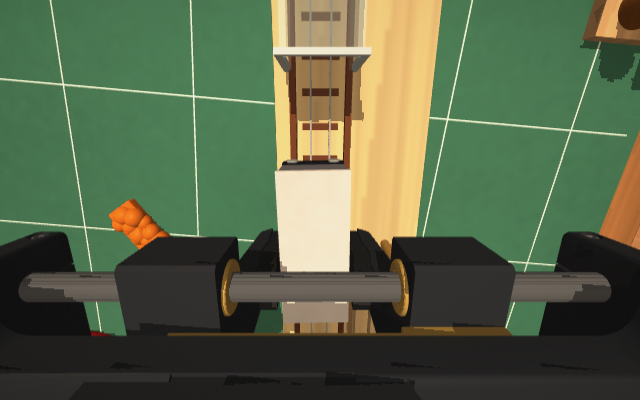

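View pics/s25.png

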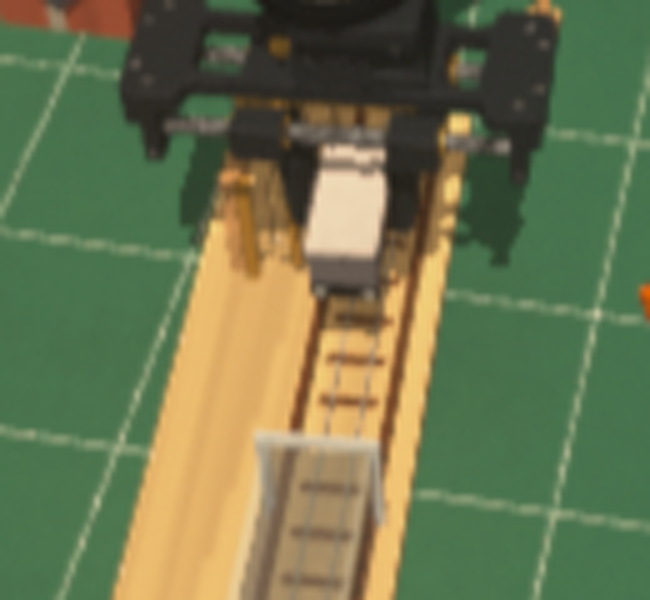

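```bash
python3 - <<'E'
from h import *
d=cam("wrist");crop(d,"w26.png",260,30,390,180,5)
for y in(-.05,-.02,0): 
  print(y,[np.round(proj(d,S2W(SD,(x,y,z))),1).tolist() for x,z in((-.025,.018),(-.02,.018),(.02,.018),(.025,.018),(-.026,.072),(.026,.072))])
E
```

```text
-0.05 [[289.9, 139.6], [295.9, 139.6], [344.2, 139.3], [350.2, 139.3], [280.6, 145.1], [361.6, 144.7]]
-0.02 [[288.8, 101.3], [295.0, 101.3], [345.0, 100.9], [351.3, 100.9], [278.7, 95.4], [363.6, 94.8]]
0 [[288.0, 74.2], [294.4, 74.1], [345.7, 73.7], [352.1, 73.7], [277.3, 59.5], [365.0, 58.8]]
```

View pics/w26.png

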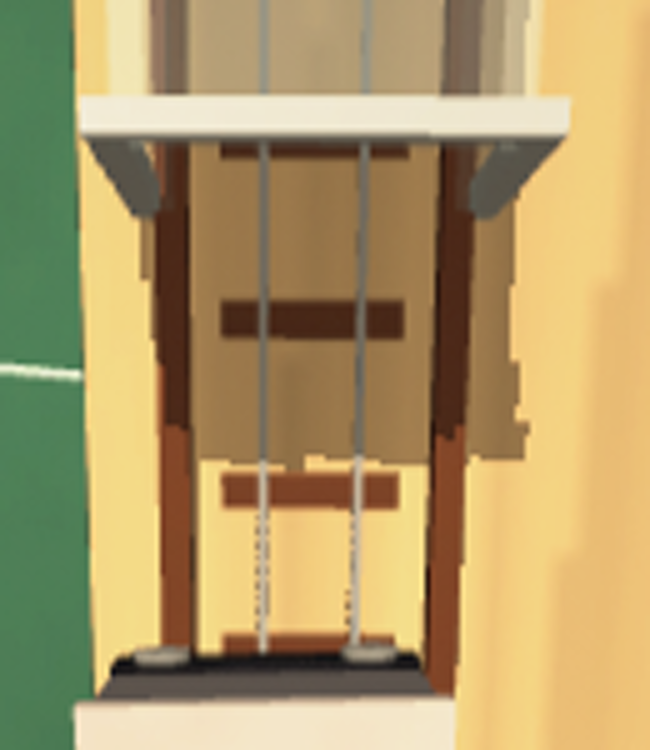

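```bash
python3 - <<'E'
from h import *
d=cam("wrist");s=get_state();_,Rm=head(s)
for p in((50,-16,-2),(50,16,-2),(46,-16,-26),(46,16,-26)): print(p,np.round(proj(d,s["tool_pos"]+Rm@(np.array(p)/1000)),1))
E
```

```text
(50, -16, -2) [287.1 156.6]
(50, 16, -2) [349.5 156.6]
(46, -16, -26) [282.  171.7]
(46, 16, -26) [355.9 171.8]
```

```bash
sed -i 's/^SD=.*/SD=[.6264,.0247,.0958]/' h.py; python3 -m creep '[0,4,20,0,1,-0.5,0,1,20,0,0,0,0,0,14,0,0,0]'; python3 go.py S 0 -105 90 50;python3 - <<'E'
from h import *
d=cam("wrist");crop(d,"w27.png",240,30,400,220,3.1)
E
```

```text
clock: 24.4
tool_pos: [0.6375, -0.0759, 0.0574]
eef_rot: [0.67, 0.743, 0.001, 0.001]
contact_force: [-0.6, 0.1, -1.2]
opening: 0.363
target [ 6.36400e-01 -7.98000e-02  9.54889e+01]
t 24.4 pos [ 0.6375 -0.0759  0.0574] head 95.9 q7 [ 0.21  0.96 -0.31  1.63  0.44  0.62 -0.23] F [-0.6  0.1 -1.2] op 0.36
 SHIFT [-3.8 -1.4  7.4] TURN [ 0.1 -0.   0.4]
```

View pics/w27.png

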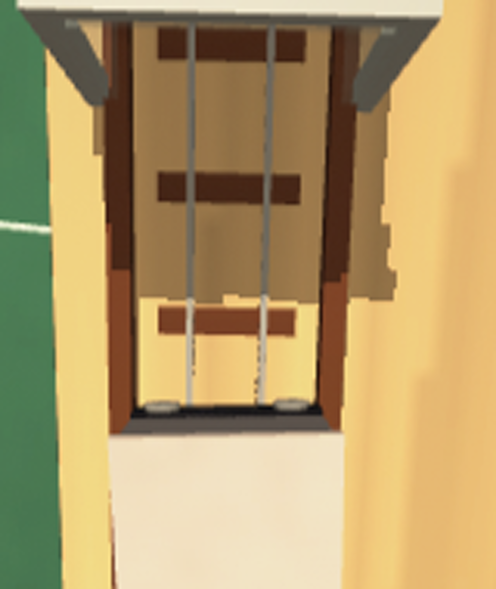

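```bash
python3 -m creep '[0,0,10,0,0,0,0,0,10,0,0,0,0,0,5,0,0,0]'; python3 go.py S 0 -105 90 31;python3 - <<'E'
from h import *
d=cam("wrist");crop(d,"w28.png",240,30,400,220,3.1)
d=cam("side");crop(d,"s28.png",200,130,330,250,4)
E
```

```text
clock: 24.7
tool_pos: [0.6353, -0.0751, 0.0293]
eef_rot: [0.668, 0.744, -0.0, -0.001]
contact_force: [-7.8, -3.1, 36.2]
opening: 0.361
target [ 6.36400e-01 -7.98000e-02  9.54889e+01]
t 24.7 pos [ 0.6353 -0.0751  0.0293] head 96.1 q7 [ 0.2   1.   -0.29  1.63  0.46  0.58 -0.24] F [-7.8 -3.1 36.2] op 0.36
 SHIFT [-4.8  0.6 -1.7] TURN [-0.1 -0.1  0.6]
```

View pics/w28.png

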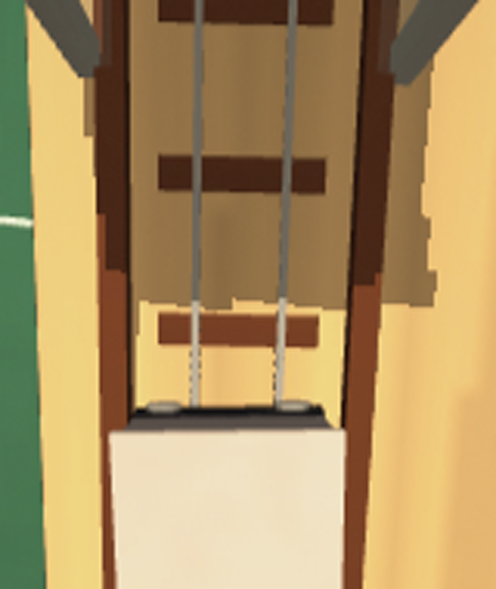

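View pics/s28.png

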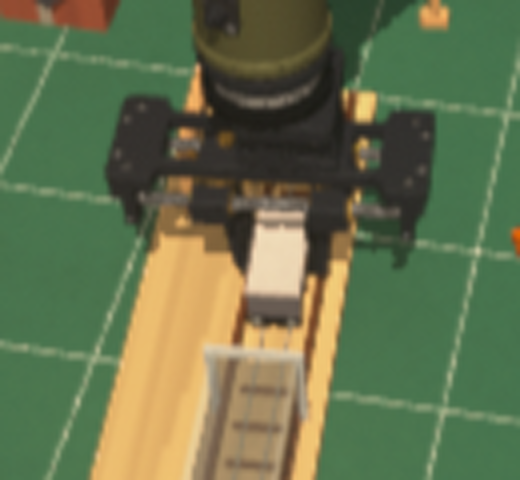

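```bash
python3 -m creep '[0,0,-2,0,0,0,0,0,0,0,0,0,0,0,0,0,0,0,0,0,0,0,0,0]' 50; python3 go.py S 0 -105 90 31; python3 -m creep '[0,0,-20,0,0,0,0,0,-40,0,0,0,-25,0,0,0,0,0,-25,0,0,0,0,0]';  python3 go.py S 0 -148 90 90;python3 - <<'E'
from h import *
d=cam("wrist");cv2.imwrite("pics/w29.png",d["color"][:,:,::-1])
E
```

```text
clock: 25.13
tool_pos: [0.6368, -0.075, 0.033]
eef_rot: [0.668, 0.744, 0.001, 0.0]
contact_force: [0.1, 0.3, 0.3]
opening: 0.568
target [ 6.36400e-01 -7.98000e-02  9.54889e+01]
t 25.13 pos [ 0.6368 -0.075   0.033 ] head 96.1 q7 [ 0.2   1.   -0.29  1.63  0.46  0.58 -0.24] F [0.1 0.3 0.3] op 0.57
 SHIFT [-4.7 -0.9  2. ] TURN [ 0.1 -0.   0.6]
clock: 25.47
tool_pos: [0.6419, -0.1171, 0.0949]
eef_rot: [0.664, 0.748, 0.002, -0.003]
contact_force: [-0.1, -2.1, -0.7]
opening: 0.57
target [ 0.6406 -0.1226 95.4889]
t 25.47 pos [ 0.6419 -0.1171  0.0949] head 96.8 q7 [ 0.3   0.92 -0.36  1.58  0.42  0.72 -0.13] F [-0.1 -2.1 -0.7] op 0.57
 SHIFT [-5.4 -2.   4.9] TURN [-0.  -0.4  1.3]
```

View pics/w29.png

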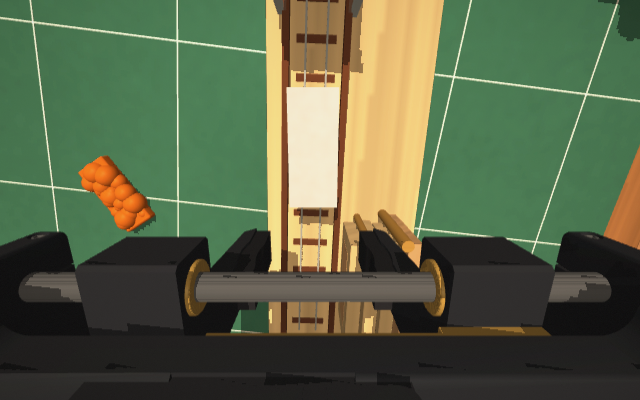

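```bash
python3 -m creep '[-6,-2,0,0,0,1.3,-6,0,0,0,0,0,0,0,0,0,0,0,0,0,0,0,0,0,0,0,0,0,0,0]' 0; python3 -m creep '[0,0,25,0,0,0,0,0,25,0,0,0,0,0,12,0,0,0,0,0,0,0,0,0]';  python3 go.py S 0 -150 90 25;python3 - <<'E'
from h import *
d=cam("wrist");cv2.imwrite("pics/w30.png",d["color"][:,:,::-1])
E
```

```text
clock: 25.93
tool_pos: [0.6421, -0.1391, 0.0955]
eef_rot: [0.677, 0.736, 0.001, 0.001]
contact_force: [0.2, 0.0, 0.6]
opening: 0.214
clock: 26.27
tool_pos: [0.6438, -0.1342, 0.0325]
eef_rot: [0.675, 0.738, 0.003, 0.001]
contact_force: [0.1, -0.0, -0.5]
opening: 0.007
target [ 0.6407 -0.1246 95.4889]
t 26.27 pos [ 0.6438 -0.1342  0.0325] head 95.0 q7 [ 0.3   1.01 -0.31  1.58  0.46  0.62 -0.16] F [ 0.1 -0.  -0.5] op 0.01
 SHIFT [ 9.8 -2.2  7.5] TURN [ 0.3 -0.2 -0.4]
```

View pics/w30.png

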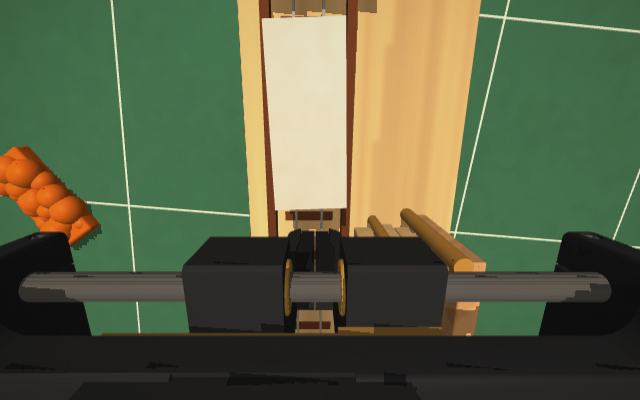

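```bash
python3 -m creep '[0,-2,6,0,0,-0.4,15,0,0,0,0,0,20,0,0,0,0,0,20,0,0,0,0,0,20,0,0,0,0,0]'; python3 go.py S 0 -20 90 25; python3 -m creep '[15,0,0,0,0,0,15,0,0,0,0,0,15,0,0,0,0,0]'; python3 go.py S 0 -20 90 25;python3 - <<'E'
from h import *
d=cam("wrist");cv2.imwrite("pics/w31.png",d["color"][:,:,::-1])
E
```

```text
clock: 26.73
tool_pos: [0.6371, -0.0654, 0.0301]
eef_rot: [0.676, 0.737, 0.003, 0.005]
contact_force: [0.9, 0.1, -0.5]
opening: 0.007
target [6.28300e-01 4.80000e-03 9.54889e+01]
t 26.73 pos [ 0.6371 -0.0654  0.0301] head 95.0 q7 [ 0.18  0.99 -0.27  1.65  0.45  0.55 -0.28] F [ 0.9  0.1 -0.5] op 0.01
 SHIFT [70.7 -2.8  4.8] TURN [ 0.7  0.2 -0.5]
clock: 26.98
tool_pos: [0.6344, -0.0169, 0.033]
eef_rot: [0.675, 0.738, 0.005, 0.007]
contact_force: [-0.5, -0.7, 0.3]
opening: 0.008
target [6.28300e-01 4.80000e-03 9.54889e+01]
t 26.98 pos [ 0.6344 -0.0169  0.033 ] head 95.1 q7 [ 0.09  0.98 -0.26  1.67  0.44  0.53 -0.35] F [-0.5 -0.7  0.3] op 0.01
 SHIFT [22.2 -4.3  7.9] TURN [ 0.9  0.2 -0.4]
```

View pics/w31.png

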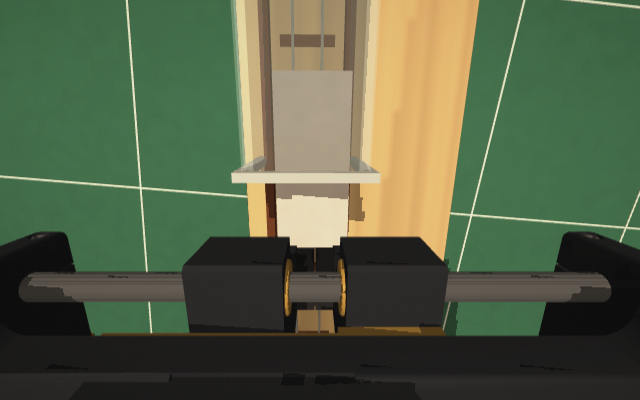

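```bash
python3 -m creep '[8,-2,5,-0.9,0,0,10,-1,1,0,0,0,6,0,0,0,0,0]'; python3 go.py S 0 -20 90 27;python3 - <<'E'
from h import *
d=cam("wrist");cv2.imwrite("pics/w32.png",d["color"][:,:,::-1])
E
```

```text
clock: 27.28
tool_pos: [0.6352, 0.0027, 0.0335]
eef_rot: [0.674, 0.738, 0.012, 0.02]
contact_force: [-0.4, 0.6, -0.1]
opening: 0.007
target [6.28300e-01 4.80000e-03 9.54889e+01]
t 27.28 pos [0.6352 0.0027 0.0335] head 95.1 q7 [ 0.04  0.97 -0.23  1.7   0.45  0.48 -0.4 ] F [-0.4  0.6 -0.1] op 0.01
 SHIFT [ 2.8 -6.9  6.1] TURN [ 2.5  0.8 -0.3]
```

View pics/w32.png

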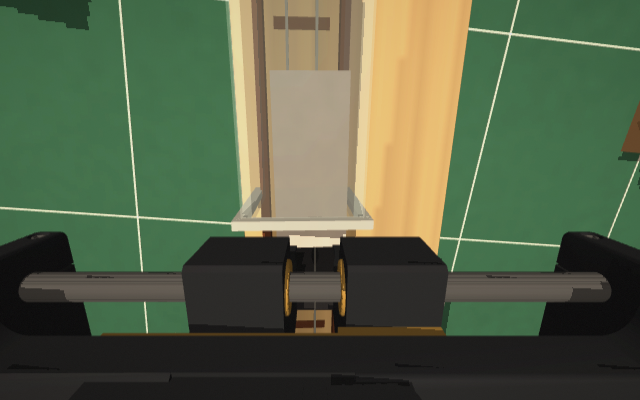

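```bash
python3 -m creep '[-20,0,0,2.5,0.8,0,-10,0,-35,0,0,0,0,0,-40,0,0,0,0,-35,-30,0,0,0,0,-40,0,0,0,0]' 70; python3 -m creep '[0,-40,0,0,0,0,0,-40,0,0,0,0,0,-20,0,0,0,0]'; python3 - <<'E'
from h import *
d=cam("top");crop(d,"t33.png",140,110,340,260,4)
d=cam("wrist");cv2.imwrite("pics/w33.png",d["color"][:,:,::-1])
for n in("wagon_box","wagon_open","wagon_van"):print(n,find_in(n,"top")[:2],find_in(n,"wrist")[:2])
E
python3 go.py W 463 150 170 170
```

```text
clock: 27.75
tool_pos: [0.5723, -0.0302, 0.1363]
eef_rot: [0.673, 0.74, 0.004, -0.003]
contact_force: [1.2, 0.2, -0.6]
opening: 0.359
clock: 28.0
tool_pos: [0.4677, -0.0407, 0.139]
eef_rot: [0.673, 0.74, 0.006, -0.002]
contact_force: [0.6, -0.4, 0.2]
opening: 0.585
wagon_box [{'xy': [248.4, 227.5], 'score': 0.57}, {'xy': [408.0, 245.0], 'score': 0.56}] []
wagon_open [{'xy': [162.6, 232.1], 'score': 0.79}] []
wagon_van [{'xy': [299.9, 163.6], 'score': 0.52}] [{'xy': [513.3, 151.7], 'score': 0.75}]
target [4.63e-01 1.50e-01 1.70e+02]
t 28.4 pos [ 0.4748 -0.0393  0.1383] head 95.4 q7 [ 0.18  0.68 -0.29  2.11  0.45  0.4  -0.37] F [ 0.4  0.6 -0.2] op 0.79
 SHIFT [190.    6.6 -29.2] TURN [  1.1  -0.1 -74.6]
```

View pics/t33.png

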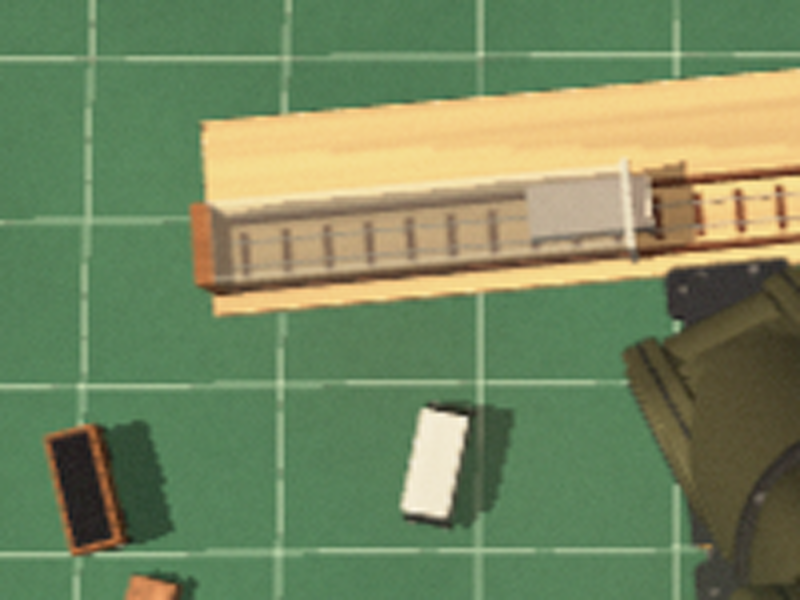

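View pics/w33.png

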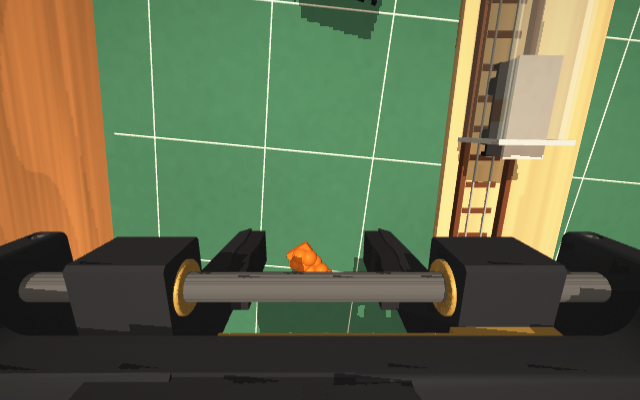

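```bash
python3 -m creep '[40,1,-6,0,0,0,40,1,-6,0,0,0,40,1,-6,0,0,0,40,1,-6,0,0,0,25,0,-6,0,0,0]' 70; python3 -m creep '[0,0,0,0,0,-7.1,0,0,0,0,0,-7.1,0,0,0,0,0,-7.1,0,0,0,0,0,-7.1,0,0,0,0,0,-7.1]';python3 -m creep '[0,0,0,0,0,-7.1,0,0,0,0,0,-7.1,0,0,0,0,0,-7.1,0,0,0,0,0,-7.1,0,0,0,0,0,-7.1]'; python3 go.py W 463 150 171 130;python3 - <<'E'
from h import *
t=cam("top");wag(t,[(140+422/4,110+407/4),(140+470/4,110+413/4),(140+450/4,110+520/4),(140+402/4,110+512/4)],.044)
d=cam("wrist");cv2.imwrite("pics/w34.png",d["color"][:,:,::-1])
E
```

```text
clock: 28.82
tool_pos: [0.4675, 0.1436, 0.1684]
eef_rot: [0.681, 0.732, 0.008, 0.001]
contact_force: [-0.2, -0.3, 0.3]
opening: 0.795
clock: 29.23
tool_pos: [0.4712, 0.1606, 0.17]
eef_rot: [0.421, 0.907, 0.014, 0.004]
contact_force: [0.3, 0.0, -0.6]
opening: 0.795
clock: 29.65
tool_pos: [0.4752, 0.1641, 0.1694]
eef_rot: [0.123, 0.992, 0.014, 0.009]
contact_force: [0.5, 0.5, -0.5]
opening: 0.797
target [4.63e-01 1.50e-01 1.71e+02]
t 29.65 pos [0.4752 0.1641 0.1694] head 165.9 q7 [-0.03  0.69 -0.63  2.01  0.69  0.62  0.21] F [ 0.5  0.5 -0.5] op 0.8
 SHIFT [  9.  -17.9  38.8] TURN [ 1.7  1.  -5.1]
centre [0.4629 0.1491] axis 169.7 edges [0.031 0.069 0.031 0.068]
```

View pics/w34.png

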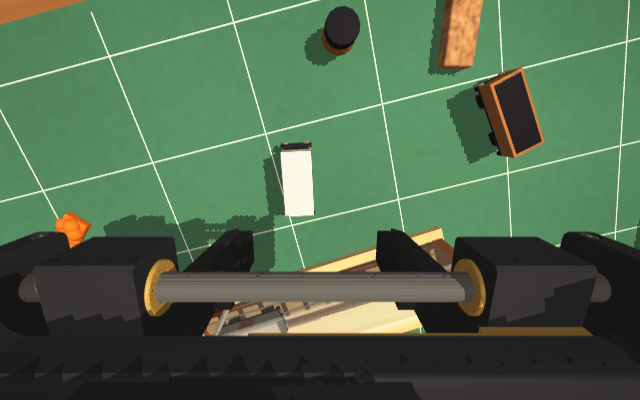

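```bash
python3 - <<'E'
from h import *
d=cam("wrist");wag(d,[(281,151),(310,150),(314,214),(286,216)],.044)
E
python3 -m creep '[5,-9,10,1.7,1,-5,5,-8,30,0,0,0,0,0,30,0,0,0]'; python3 go.py W 463 150.5 170 14
```

```text
centre [0.4617 0.1536] axis -11.4 edges [0.028 0.065 0.029 0.066]
clock: 30.05
tool_pos: [0.4667, 0.1524, 0.1017]
eef_rot: [0.089, 0.996, 0.004, 0.004]
contact_force: [0.6, -1.1, 0.4]
opening: 0.797
target [4.630e-01 1.505e-01 1.700e+02]
t 30.05 pos [0.4667 0.1524 0.1017] head 169.8 q7 [-0.1   0.79 -0.51  2.08  0.86  0.48  0.13] F [ 0.6 -1.1  0.4] op 0.8
 SHIFT [ 4.  -3.3 87.7] TURN [ 0.5  0.4 -0.2]
```

```bash
python3 -m creep '[3,-2,30,0,0,0,2,0,30,0,0,0,0,0,20,0,0,0]' 60; python3 go.py W 463 150.5 170 14;python3 - <<'E'
from h import *
d=cam("wrist");cv2.imwrite("pics/w35.png",d["color"][:,:,::-1])
E
```

```text
clock: 30.3
tool_pos: [0.4636, 0.1523, 0.0182]
eef_rot: [0.096, 0.995, 0.005, 0.005]
contact_force: [0.5, -0.4, 0.3]
opening: 0.68
target [4.630e-01 1.505e-01 1.700e+02]
t 30.3 pos [0.4636 0.1523 0.0182] head 169.0 q7 [-0.26  0.93 -0.24  2.12  1.1   0.21 -0.11] F [ 0.5 -0.4  0.3] op 0.68
 SHIFT [ 0.3 -1.9  4.2] TURN [ 0.6  0.5 -1. ]
```

View pics/w35.png

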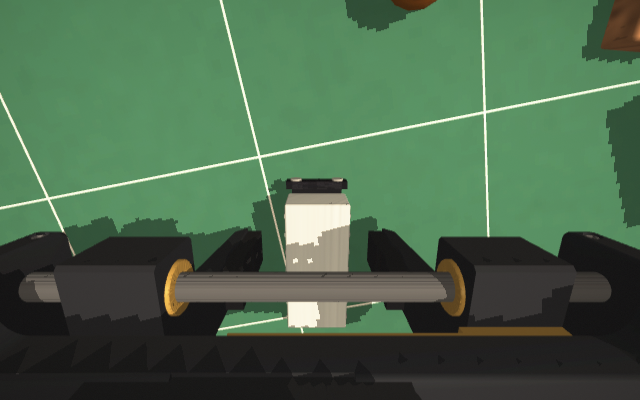

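```bash
python3 -m creep '[0,0,2,0,0,0,0,0,0,0,0,0,0,0,0,0,0,0,0,0,0,0,0,0,0,0,0,0,0,0]' 0 25;python3 -m creep '[0,0,0,0,0,0,0,0,0,0,0,0,0,0,0,0,0,0]';python3 go.py W 463 150.5 170 14; python3 -m creep '[0,0,-10,0,0,0,0,0,-30,0,0,0,0,0,-40,0,0,0,0,0,-35,0,0,0]'; python3 go.py S 0 -95 90 115;python3 - <<'E'
from h import *
d=cam("wrist");cv2.imwrite("pics/w36.png",d["color"][:,:,::-1])
E
```

```text
clock: 30.77
tool_pos: [0.4645, 0.1536, 0.0155]
eef_rot: [0.098, 0.995, 0.004, 0.005]
contact_force: [0.1, -0.3, -0.8]
opening: 0.356
clock: 31.02
tool_pos: [0.466, 0.1536, 0.0176]
eef_rot: [0.099, 0.995, 0.005, 0.007]
contact_force: [1.1, 0.6, -0.2]
opening: 0.359
target [4.630e-01 1.505e-01 1.700e+02]
t 31.02 pos [0.466  0.1536 0.0176] head 168.6 q7 [-0.27  0.93 -0.24  2.11  1.1   0.21 -0.12] F [ 1.1  0.6 -0.2] op 0.36
 SHIFT [ 2.4 -3.7  3.5] TURN [ 0.7  0.7 -1.4]
clock: 31.35
tool_pos: [0.4604, 0.151, 0.1311]
eef_rot: [0.098, 0.995, 0.001, 0.001]
contact_force: [1.0, 1.2, -1.2]
opening: 0.354
target [ 6.35500e-01 -6.99000e-02  9.54889e+01]
t 31.35 pos [0.4604 0.151  0.1311] head 168.8 q7 [-0.05  0.75 -0.58  2.07  0.79  0.55  0.16] F [ 1.   1.2 -1.2] op 0.35
 SHIFT [-214.8 -182.5   16. ] TURN [ 0.2 -0.  73.3]
```

View pics/w36.png

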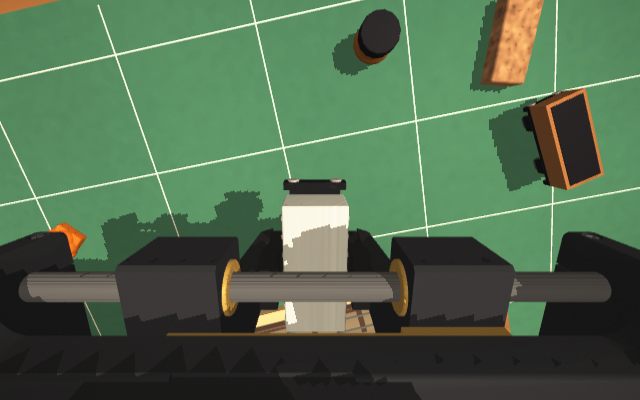

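```bash
python3 -m creep '[-28,-24,0,0,0,0,-28,-24,0,0,0,0,-28,-24,0,0,0,0,-28,-24,0,0,0,0,-28,-24,0,0,0,0]'; python3 -m creep '[-28,-24,0,0,0,0,-20,-17,0,0,0,0,0,0,0,0,0,7.1,0,0,0,0,0,7.1,0,0,0,0,0,7.1]'; python3 -m creep '[0,0,0,0,0,7.1,0,0,0,0,0,7.1,0,0,0,0,0,7.1,0,0,0,0,0,7.1,0,0,0,0,0,7.1]'; python3 go.py S 1 -100 90 60
```

```text
clock: 31.82
tool_pos: [0.579, 0.0144, 0.1436]
eef_rot: [0.088, 0.996, 0.009, 0.008]
contact_force: [1.2, 0.7, -1.5]
opening: 0.361
clock: 32.23
tool_pos: [0.6241, -0.0539, 0.1412]
eef_rot: [0.276, 0.961, 0.007, 0.007]
contact_force: [-0.1, 0.1, -0.2]
opening: 0.357
clock: 32.65
tool_pos: [0.6215, -0.0577, 0.1397]
eef_rot: [0.557, 0.83, 0.007, 0.004]
contact_force: [-0.3, -0.1, -0.3]
opening: 0.36
target [ 6.37000e-01 -7.47000e-02  9.54889e+01]
t 32.65 pos [ 0.6215 -0.0577  0.1397] head 112.3 q7 [ 0.26  0.83 -0.44  1.66  0.47  0.74 -0.01] F [-0.3 -0.1 -0.3] op 0.36
 SHIFT [-21.8   6.6  79.8] TURN [ 0.9 -0.2 16.8]
```

```bash
python3 -m creep '[-11,4,0,0,0,7,-11,4,0,0,0,7,0,2,30,1,0,2.8,0,0,30,0,0,0]'; python3 go.py S 1 -100 90 50;python3 - <<'E'
from h import *
d=cam("wrist");crop(d,"w37.png",240,30,400,220,3.1)
E
```

```text
clock: 32.98
tool_pos: [0.642, -0.0762, 0.0847]
eef_rot: [0.679, 0.735, 0.004, 0.001]
contact_force: [0.7, 0.2, -1.9]
opening: 0.362
target [ 6.37000e-01 -7.47000e-02  9.54889e+01]
t 32.98 pos [ 0.642  -0.0762  0.0847] head 94.5 q7 [ 0.22  0.92 -0.33  1.61  0.42  0.67 -0.23] F [ 0.7  0.2 -1.9] op 0.36
 SHIFT [ 1.7 -5.2 34.6] TURN [ 0.4 -0.2 -1. ]
```

View pics/w37.png

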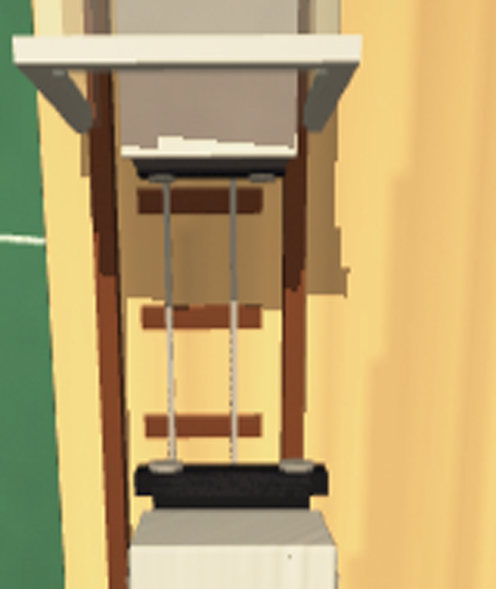

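```bash
python3 -m creep '[1,-3,8,0,0,-1,1,-1,12,0,0,0,0,0,12,0,0,0]'; python3 go.py S 1 -100 90 28;python3 - <<'E'
from h import *
d=cam("wrist");crop(d,"w38.png",240,30,400,220,3.1)
E
```

```text
clock: 33.28
tool_pos: [0.6328, -0.075, 0.0459]
eef_rot: [0.671, 0.742, 0.0, -0.002]
contact_force: [-0.7, -0.1, -1.6]
opening: 0.358
target [ 6.37000e-01 -7.47000e-02  9.54889e+01]
t 33.28 pos [ 0.6328 -0.075   0.0459] head 95.8 q7 [ 0.21  0.97 -0.3   1.64  0.45  0.6  -0.24] F [-0.7 -0.1 -1.6] op 0.36
 SHIFT [-0.2  4.2 17.9] TURN [-0.2 -0.2  0.3]
```

View pics/w38.png

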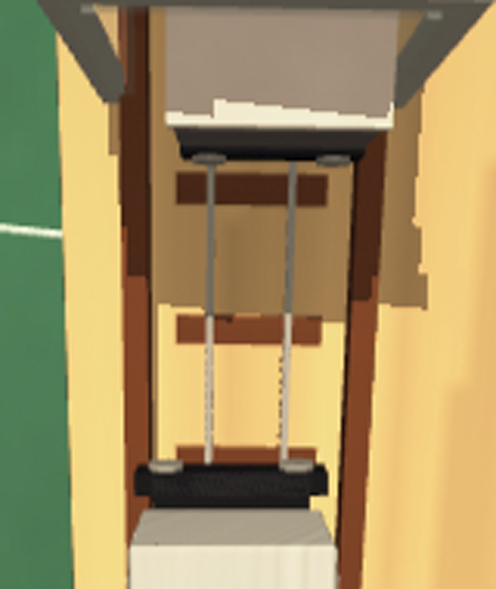

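```bash
python3 -m creep '[0,3,4,0,0,0,0,1,4,0,0,0,0,0,3,0,0,0]'; python3 go.py S 1 -100 90 28;python3 - <<'E'
from h import *
d=cam("wrist");crop(d,"w39.png",240,30,400,220,3.1)
E
```

```text
clock: 33.58
tool_pos: [0.6358, -0.0744, 0.0324]
eef_rot: [0.67, 0.742, -0.0, -0.004]
contact_force: [-0.5, 0.3, -1.4]
opening: 0.358
target [ 6.37000e-01 -7.47000e-02  9.54889e+01]
t 33.58 pos [ 0.6358 -0.0744  0.0324] head 95.8 q7 [ 0.21  1.   -0.3   1.63  0.45  0.59 -0.24] F [-0.5  0.3 -1.4] op 0.36
 SHIFT [-0.5  1.1  4.4] TURN [-0.3 -0.3  0.3]
```

View pics/w39.png

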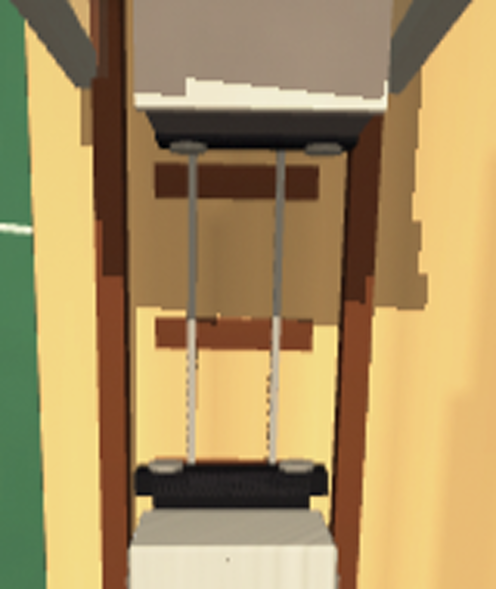

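```bash
python3 -m creep '[0,0,3,0,0,0,0,0,0,0,0,0]'; python3 -m creep '[0,0,0,0,0,0,0,0,0,0,0,0,0,0,0,0,0,0,0,0,0,0,0,0]' 50; python3 -m creep '[0,0,-25,0,0,0,0,0,-40,0,0,0,-25,0,0,0,0,0,-30,0,0,0,0,0]'; python3 -m creep '[0,0,0,0,0,0,0,0,0,0,0,0,0,0,0,0,0,0,0,0,0,0,0,0,0,0,0,0,0,0]' 0; python3 go.py S 1 -155 90 30;python3 - <<'E'
from h import *
d=cam("wrist");cv2.imwrite("pics/w40.png",d["color"][:,:,::-1])
E
```

```text
clock: 33.8
tool_pos: [0.6361, -0.0743, 0.0293]
eef_rot: [0.67, 0.742, -0.0, -0.003]
contact_force: [0.1, -0.2, -1.0]
opening: 0.363
clock: 34.13
tool_pos: [0.6375, -0.0743, 0.0309]
eef_rot: [0.67, 0.742, 0.001, -0.002]
contact_force: [-0.3, 0.1, -0.8]
opening: 0.569
clock: 34.47
tool_pos: [0.6432, -0.12, 0.0982]
eef_rot: [0.666, 0.746, 0.003, -0.005]
contact_force: [-0.9, -0.9, -0.3]
opening: 0.564
clock: 34.88
tool_pos: [0.6443, -0.1283, 0.1]
eef_rot: [0.669, 0.743, 0.002, -0.002]
contact_force: [0.3, -0.5, 0.1]
opening: 0.213
target [ 0.6422 -0.1295 95.4889]
t 34.88 pos [ 0.6443 -0.1283  0.1   ] head 96.0 q7 [ 0.32  0.92 -0.36  1.56  0.42  0.74 -0.12] F [ 0.3 -0.5  0.1] op 0.21
 SHIFT [-1.3 -2.2 70. ] TURN [ 0.  -0.3  0.5]
```

View pics/w40.png

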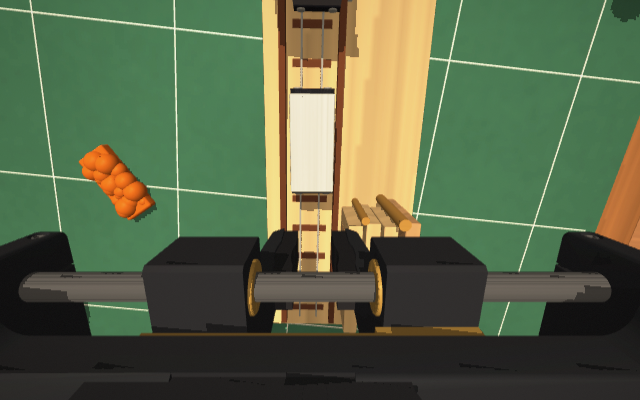

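```bash
python3 -m creep '[-4,-2,0,0,0,0.5,-3,0,0,0,0,0,0,0,30,0,0,0,0,0,30,0,0,0,0,0,12,0,0,0]'; python3 go.py S 0 -155 90 26
```

```text
clock: 35.35
tool_pos: [0.6466, -0.1333, 0.0296]
eef_rot: [0.671, 0.741, 0.005, 0.001]
contact_force: [-0.5, -0.2, -0.1]
opening: 0.003
target [ 0.6412 -0.1296 95.4889]
t 35.35 pos [ 0.6466 -0.1333  0.0296] head 95.6 q7 [ 0.3   1.02 -0.31  1.57  0.46  0.61 -0.15] F [-0.5 -0.2 -0.1] op 0.0
 SHIFT [ 4.2 -5.   3.6] TURN [ 0.5 -0.3  0.2]
```

```bash
python3 -m creep '[8,-4,4,0,0,0,20,0,1,0,0,0,20,-1,1,0,0,0,20,0,1,0,0,0,20,0,1,0,0,0]'; python3 go.py S 0 -20 90 26; python3 -m creep '[15,-1,1,0,0,0,15,0,1,0,0,0]'; python3 go.py S 0 -20 90 26;python3 - <<'E'
from h import *
d=cam("wrist");cv2.imwrite("pics/w41.png",d["color"][:,:,::-1])
E
```

```text
clock: 35.77
tool_pos: [0.631, -0.0541, 0.0202]
eef_rot: [0.676, 0.737, -0.0, 0.003]
contact_force: [0.4, -4.0, 2.8]
opening: 0.008
target [6.28300e-01 4.80000e-03 9.54889e+01]
t 35.77 pos [ 0.631  -0.0541  0.0202] head 94.9 q7 [ 0.15  1.   -0.26  1.66  0.46  0.53 -0.3 ] F [ 0.4 -4.   2.8] op 0.01
 SHIFT [58.8  2.4 -6.1] TURN [ 0.3  0.3 -0.6]
clock: 35.93
tool_pos: [0.6276, -0.0222, 0.0202]
eef_rot: [0.676, 0.737, 0.0, 0.005]
contact_force: [0.8, -2.1, -0.1]
opening: 0.006
target [6.28300e-01 4.80000e-03 9.54889e+01]
t 35.93 pos [ 0.6276 -0.0222  0.0202] head 94.9 q7 [ 0.09  1.   -0.25  1.68  0.45  0.51 -0.35] F [ 0.8 -2.1 -0.1] op 0.01
 SHIFT [26.8  3.1 -5.9] TURN [ 0.4  0.4 -0.5]
```

View pics/w41.png

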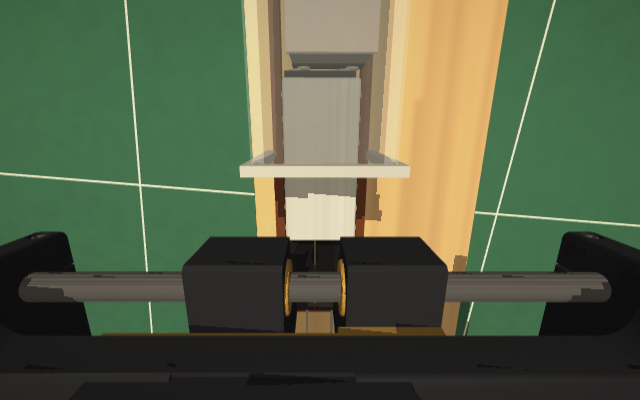

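```bash
python3 -m creep '[8,1,-5,0,0,0,10,0,0,0,0,0,7,0,0,0,0,0]'; python3 go.py S 0 -20 90 26; python3 -m creep '[-20,0,0,0,0,0,-10,0,-35,0,0,0,0,0,-40,0,0,0,0,-35,-30,0,0,0,0,-40,0,0,0,0]' 70; python3 -m creep '[0,-40,0,0,0,0,0,-40,0,0,0,0]';python3 - <<'E'
from h import *
d=cam("top");crop(d,"t42.png",140,110,340,260,4)
E
python3 go.py W 447.5 370.4 12 170
```

```text
clock: 36.23
tool_pos: [0.6261, 0.0095, 0.0273]
eef_rot: [0.674, 0.738, 0.002, 0.004]
contact_force: [0.7, -1.2, -0.6]
opening: 0.007
target [6.28300e-01 4.80000e-03 9.54889e+01]
t 36.23 pos [0.6261 0.0095 0.0273] head 95.2 q7 [ 0.05  0.99 -0.25  1.69  0.44  0.51 -0.39] F [ 0.7 -1.2 -0.6] op 0.01
 SHIFT [-4.9  1.8  1.4] TURN [ 0.5  0.2 -0.3]
clock: 36.65
tool_pos: [0.5635, -0.0209, 0.1315]
eef_rot: [0.673, 0.739, 0.008, 0.004]
contact_force: [0.0, -0.1, -0.3]
opening: 0.359
clock: 36.82
tool_pos: [0.4844, -0.028, 0.1331]
eef_rot: [0.674, 0.738, 0.012, 0.007]
contact_force: [-1.0, -0.6, -0.8]
opening: 0.51
target [ 0.4475  0.3704 12.    ]
t 36.87 pos [ 0.4679 -0.0302  0.1315] head 95.3 q7 [ 0.13  0.69 -0.26  2.13  0.45  0.38 -0.4 ] F [-13.5  -1.3  -0.8] op 0.55
 SHIFT [400.9  16.8 -37.3] TURN [ 0.1 -0.3 83.3]
```

View pics/t42.png

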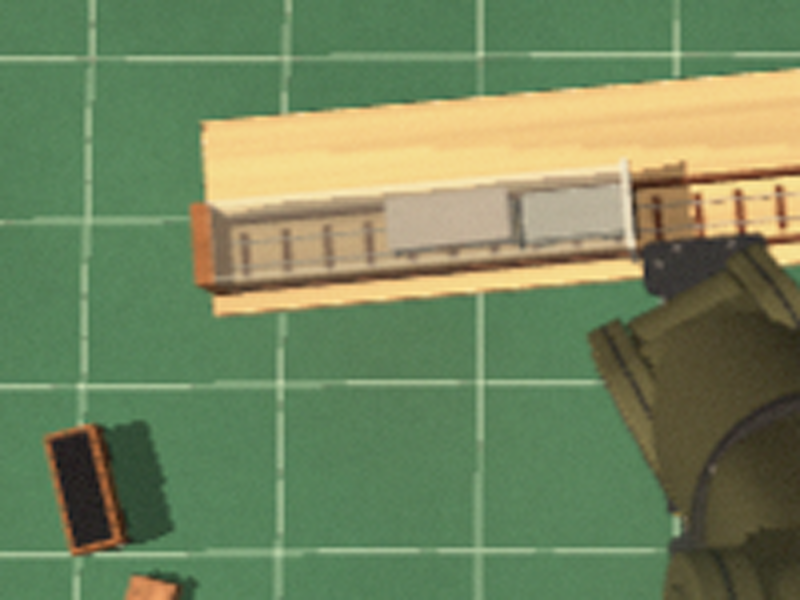

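```bash
python3 -m creep '[40,2,-7,0,0,0,40,2,-7,0,0,0,40,2,-7,0,0,0,40,2,-7,0,0,0,40,2,-7,0,0,0]' 70; python3 -m creep '[40,2,0,0,0,0,40,2,0,0,0,0,40,2,0,0,0,0,35,2,0,0,0,0,0,0,0,0,0,-7.1]';python3 -m creep '[0,0,0,0,0,-7.1,0,0,0,0,0,-7.1,0,0,0,0,0,-7.1,0,0,0,0,0,-7.1,0,0,0,0,0,-7.1]';python3 -m creep '[0,0,0,0,0,-7.1,0,0,0,0,0,-7.1,0,0,0,0,0,-7.1,0,0,0,0,0,-7.1,0,0,0,0,0,-7.1]'; python3 go.py W 447.5 370.4 192 130;python3 - <<'E'
from h import *
t=cam("top");wag(t,[(140+45/4,110+437/4),(140+97/4,110+425/4),(140+123/4,110+540/4),(140+72/4,110+553/4)],.040)
d=cam("wrist");cv2.imwrite("pics/w43.png",d["color"][:,:,::-1])
E
```

```text
clock: 37.28
tool_pos: [0.4529, 0.1602, 0.1664]
eef_rot: [0.684, 0.73, -0.007, -0.001]
contact_force: [0.6, -0.5, -0.3]
opening: 0.792
clock: 37.7
tool_pos: [0.4482, 0.3358, 0.1695]
eef_rot: [0.633, 0.774, 0.0, -0.004]
contact_force: [0.2, 0.7, 0.8]
opening: 0.794
clock: 38.12
tool_pos: [0.446, 0.3441, 0.1708]
eef_rot: [0.367, 0.93, 0.003, -0.004]
contact_force: [0.4, 0.9, -0.3]
opening: 0.795
clock: 38.53
tool_pos: [0.4463, 0.3451, 0.1719]
eef_rot: [0.063, 0.998, 0.005, -0.002]
contact_force: [0.6, -0.1, -0.3]
opening: 0.794
target [  0.4475   0.3704 192.    ]
t 38.53 pos [0.4463 0.3451 0.1719] head 172.7 q7 [-0.37  0.76 -0.64  1.81  0.61  0.77  0.12] F [ 0.6 -0.1 -0.3] op 0.79
 SHIFT [ 1.8 24.8 42.2] TURN [  0.6  -0.2 -19.3]
centre [0.4486 0.3723] axis -165.8 edges [0.034 0.075 0.033 0.076]
```

View pics/w43.png

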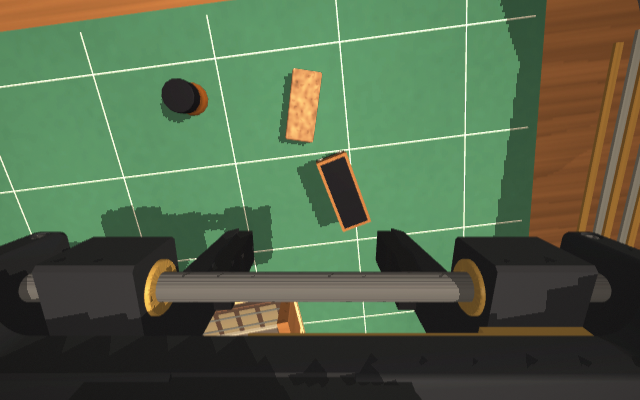

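```bash
python3 - <<'E'
from h import *
d=cam("wrist");wag(d,[(318,163),(346,152),(370,219),(344,231)],.040)
E
python3 -m creep '[0,0,0,0,0,-7.1,0,0,0,0,0,-7.1,0,0,0,0,0,-5,0,0,0,0,0,0]';python3 go.py W 447.8 372.5 193.5 14
```

```text
centre [0.4478 0.377 ] axis 13.7 edges [0.03  0.075 0.03  0.078]
clock: 39.02
tool_pos: [0.4463, 0.3452, 0.1722]
eef_rot: [-0.099, 0.995, 0.005, -0.002]
contact_force: [0.0, 0.8, 0.2]
opening: 0.791
target [  0.4478   0.3725 193.5   ]
t 39.02 pos [0.4463 0.3452 0.1722] head -168.7 q7 [-0.32  0.79 -0.73  1.8   0.69  0.82  0.38] F [0.  0.8 0.2] op 0.79
 SHIFT [ -7.1  24.8 158.4] TURN [ 0.6 -0.1 -2.2]
```

```bash
python3 -m creep '[-4,14,20,0,0,-2,-4,13,30,0,0,0,0,0,35,0,0,0,0,0,25,0,0,0]';python3 go.py W 447.8 376.5 193.7 14;python3 - <<'E'
from h import *
d=cam("wrist");cv2.imwrite("pics/w44.png",d["color"][:,:,::-1])
E
```

```text
clock: 39.35
tool_pos: [0.4528, 0.3794, 0.0654]
eef_rot: [-0.104, 0.995, 0.009, 0.004]
contact_force: [0.3, -0.1, -0.2]
opening: 0.796
target [  0.4478   0.3765 193.7   ]
t 39.35 pos [0.4528 0.3794 0.0654] head -168.1 q7 [-0.44  0.95 -0.6   1.8   0.84  0.65  0.24] F [ 0.3 -0.1 -0.2] op 0.8
 SHIFT [ 6.  -2.7 51.3] TURN [ 1.   0.6 -1.8]
```

View pics/w44.png

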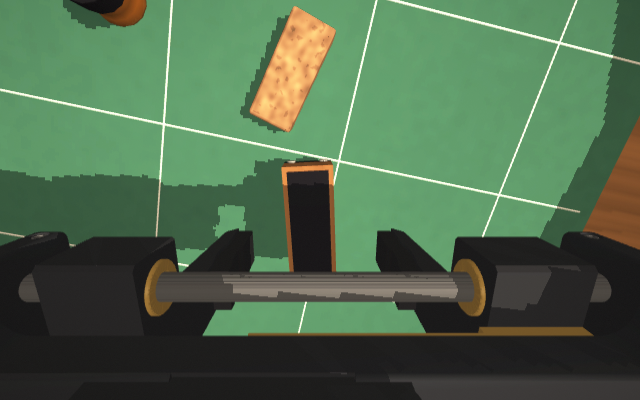

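```bash
python3 -m creep '[3,-2,25,0,0,-1.5,2,0,22,0,0,0,0,0,2,0,0,0]' 60;python3 go.py W 447.8 376.5 193.7 14; python3 -m creep '[0,0,0,0,0,0,0,0,0,0,0,0,0,0,0,0,0,0,0,0,0,0,0,0,0,0,0,0,0,0]' 0 25;python3 -m creep '[0,0,0,0,0,0,0,0,0,0,0,0,0,0,0,0,0,0]';python3 go.py W 447.8 376.5 193.7 14;python3 - <<'E'
from h import *
d=cam("wrist");cv2.imwrite("pics/w45.png",d["color"][:,:,::-1])
E
```

```text
clock: 39.65
tool_pos: [0.447, 0.3764, 0.0115]
eef_rot: [-0.112, 0.994, 0.007, 0.002]
contact_force: [-0.4, 0.3, 0.1]
opening: 0.679
target [  0.4478   0.3765 193.7   ]
t 39.65 pos [0.447  0.3764 0.0115] head -167.2 q7 [-0.48  1.02 -0.53  1.82  0.93  0.55  0.18] F [-0.4  0.3  0.1] op 0.68
 SHIFT [-0.9 -0.  -2.5] TURN [ 0.8  0.4 -0.9]
clock: 40.07
tool_pos: [0.4492, 0.3783, 0.0169]
eef_rot: [-0.108, 0.994, 0.008, 0.005]
contact_force: [0.1, 0.1, -0.9]
opening: 0.363
clock: 40.32
tool_pos: [0.4504, 0.3788, 0.0189]
eef_rot: [-0.107, 0.994, 0.009, 0.006]
contact_force: [-0.1, 1.1, -0.0]
opening: 0.366
target [  0.4478   0.3765 193.7   ]
t 40.32 pos [0.4504 0.3788 0.0189] head -167.7 q7 [-0.47  1.01 -0.53  1.81  0.93  0.56  0.18] F [-0.1  1.1 -0. ] op 0.37
 SHIFT [ 3.1 -1.8  4.8] TURN [ 1.   0.8 -1.4]
```

View pics/w45.png

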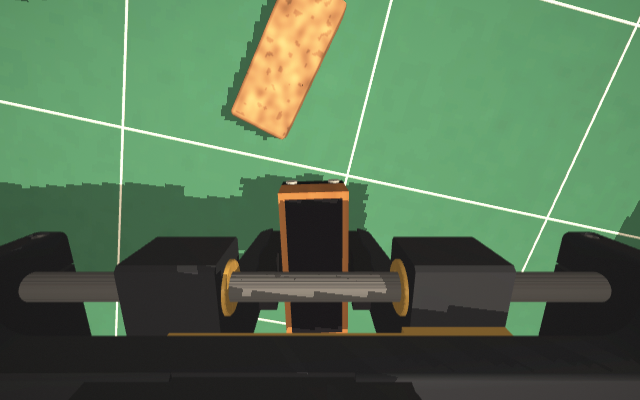

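```bash
python3 -m creep '[0,0,-12,0,0,0,0,0,-35,0,0,0,0,0,-40,0,0,0,0,0,-35,0,0,0]';python3 go.py S 1 -100 90 140
```

```text
clock: 40.7
tool_pos: [0.4453, 0.3722, 0.139]
eef_rot: [-0.108, 0.994, 0.004, -0.0]
contact_force: [0.6, 0.6, -1.2]
opening: 0.371
target [ 6.37000e-01 -7.47000e-02  9.54889e+01]
t 40.7 pos [0.4453 0.3722 0.139 ] head -167.6 q7 [-0.39  0.85 -0.69  1.78  0.73  0.78  0.34] F [ 0.6  0.6 -1.2] op 0.37
 SHIFT [ -91.1 -477.7   -4.7] TURN [ 0.3 -0.4 96.9]
```

```bash
python3 -m creep '[-7.5,-40,0,0,0,0,-7.5,-40,0,0,0,0,-7.5,-40,0,0,0,0,-7.5,-40,0,0,0,0,-7.5,-40,0,0,0,0]';python3 -m creep '[-7.5,-40,0,0,0,0,-7.5,-40,0,0,0,0,-7.5,-40,0,0,0,0,-7.5,-40,0,0,0,0,-7.5,-40,0,0,0,0]'; python3 go.py S 1 -100 90 140; python3 -m creep '[0,0,0,0,0,7.1,0,0,0,0,0,7.1,0,0,0,0,0,7.1,0,0,0,0,0,7.1,0,0,0,0,0,7.1]'; python3 -m creep '[0,0,0,0,0,7.1,0,0,0,0,0,7.1,0,0,0,0,0,7.1,0,0,0,0,0,7.1,0,0,0,0,0,7.1]'; python3 go.py S 1 -100 90 140
```

```text
clock: 41.12
tool_pos: [0.5262, 0.199, 0.1511]
eef_rot: [-0.12, 0.993, 0.016, 0.008]
contact_force: [0.4, 0.1, -0.4]
opening: 0.365
clock: 41.53
tool_pos: [0.6104, 0.0075, 0.1506]
eef_rot: [-0.121, 0.993, 0.016, 0.009]
contact_force: [1.2, 0.7, -0.5]
opening: 0.365
target [ 6.37000e-01 -7.47000e-02  9.54889e+01]
t 41.53 pos [0.6104 0.0075 0.1506] head -166.1 q7 [ 0.35  0.88 -0.78  1.69  0.75  0.87  1.07] F [ 1.2  0.7 -0.5] op 0.36
 SHIFT [ -5.9 -86.5   8.1] TURN [ 2.3 -0.6 98.4]
clock: 41.95
tool_pos: [0.6131, -0.0124, 0.1516]
eef_rot: [0.193, 0.981, 0.015, 0.004]
contact_force: [0.8, -0.7, -1.1]
opening: 0.367
clock: 42.37
tool_pos: [0.6115, -0.0122, 0.1555]
eef_rot: [0.485, 0.875, 0.016, -0.001]
contact_force: [-0.7, -0.0, -0.7]
opening: 0.363
target [ 6.37000e-01 -7.47000e-02  9.54889e+01]
t 42.37 pos [ 0.6115 -0.0122  0.1555] head 122.0 q7 [ 0.22  0.8  -0.46  1.69  0.45  0.74  0.1 ] F [-0.7 -0.  -0.7] op 0.36
 SHIFT [-66.8 -11.9  14. ] TURN [ 1.3 -1.4 26.5]
```

```bash
python3 -m creep '[-33,-6,0,0,0,0,-33,-6,0,0,0,0,0,0,0,1,-1,7.1,0,0,0,0,0,7.1,0,0,0,0,0,7]';python3 -m creep '[0,0,25,0,0,5,0,0,25,0,0,0,0,0,0,0,0,0]'; python3 go.py S 1 -100 90 60
```

```text
clock: 42.78
tool_pos: [0.6358, -0.075, 0.1582]
eef_rot: [0.637, 0.771, 0.006, -0.001]
contact_force: [-0.0, 0.2, -1.1]
opening: 0.363
clock: 43.03
tool_pos: [0.6377, -0.0737, 0.1112]
eef_rot: [0.674, 0.739, 0.008, 0.0]
contact_force: [-0.5, -0.1, -1.3]
opening: 0.36
target [ 6.37000e-01 -7.47000e-02  9.54889e+01]
t 43.03 pos [ 0.6377 -0.0737  0.1112] head 95.2 q7 [ 0.22  0.88 -0.31  1.62  0.36  0.69 -0.18] F [-0.5 -0.1 -1.3] op 0.36
 SHIFT [-1.5 -1.4 51.2] TURN [ 0.7 -0.6 -0.3]
```

```bash
python3 -m creep '[-1,0,25,0.5,-0.5,0,0,0,25,0,0,0,0,0,10,0,0,0]'; python3 go.py S 1 -100 90 30;python3 - <<'E'
from h import *
d=cam("wrist");crop(d,"w46.png",240,30,400,220,3.1)
E
```

```text
clock: 43.28
tool_pos: [0.6409, -0.0733, 0.0554]
eef_rot: [0.674, 0.739, 0.005, 0.002]
contact_force: [-0.6, -0.7, -0.8]
opening: 0.363
target [ 6.37000e-01 -7.47000e-02  9.54889e+01]
t 43.28 pos [ 0.6409 -0.0733  0.0554] head 95.3 q7 [ 0.19  0.96 -0.28  1.63  0.4   0.6  -0.21] F [-0.6 -0.7 -0.8] op 0.36
 SHIFT [-1.1 -4.3 25.3] TURN [ 0.6 -0.2 -0.2]
```

View pics/w46.png

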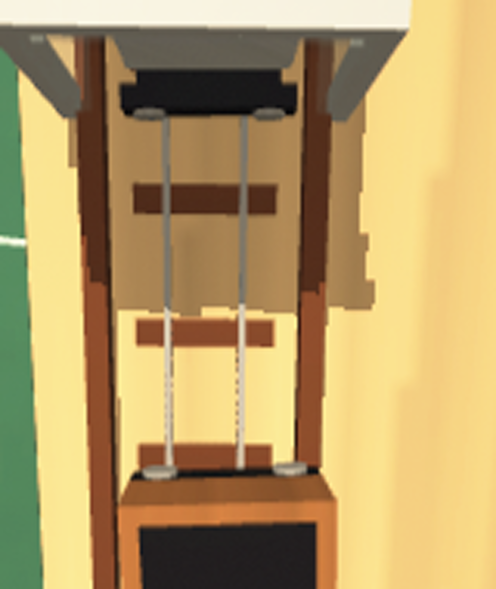

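```bash
python3 -m creep '[0,-2,8,0,0,0,0,-1,8,0,0,0,0,0,3,0,0,0]'; python3 go.py S 1 -100 90 30;python3 - <<'E'
from h import *
d=cam("wrist");crop(d,"w47.png",240,30,400,220,3.1)
E
```

```text
clock: 43.58
tool_pos: [0.6391, -0.0729, 0.0378]
eef_rot: [0.673, 0.739, 0.006, 0.003]
contact_force: [-0.4, 0.1, 0.2]
opening: 0.361
target [ 6.37000e-01 -7.47000e-02  9.54889e+01]
t 43.58 pos [ 0.6391 -0.0729  0.0378] head 95.3 q7 [ 0.19  0.98 -0.26  1.64  0.41  0.56 -0.22] F [-0.4  0.1  0.2] op 0.36
 SHIFT [-1.7 -2.4  7.8] TURN [ 0.7 -0.2 -0.2]
```

View pics/w47.png

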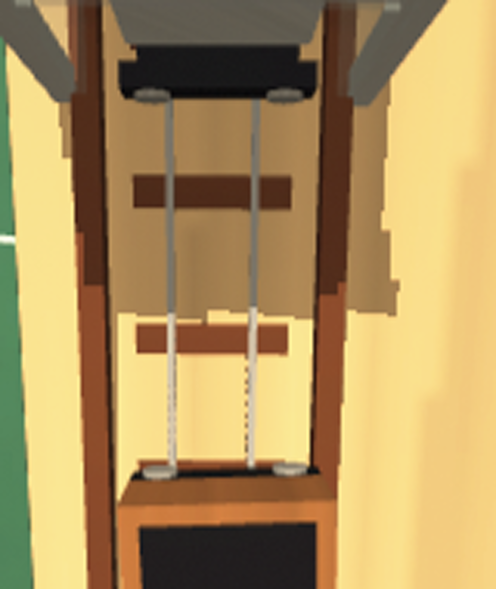

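```bash
python3 -m creep '[0,-2,2,0,0,0,0,-0.5,4,0,0,0,0,0,2,0,0,0,0,0,1,0,0,0]'; python3 go.py S 1 -100 90 30;python3 - <<'E'
from h import *
d=cam("wrist");crop(d,"w48.png",240,30,400,220,3.1)
E
```

```text
clock: 43.97
tool_pos: [0.638, -0.0734, 0.0302]
eef_rot: [0.674, 0.739, 0.007, 0.004]
contact_force: [-0.3, 0.5, -0.1]
opening: 0.358
target [ 6.37000e-01 -7.47000e-02  9.54889e+01]
t 43.97 pos [ 0.638  -0.0734  0.0302] head 95.3 q7 [ 0.18  0.99 -0.26  1.65  0.42  0.54 -0.22] F [-0.3  0.5 -0.1] op 0.36
 SHIFT [-1.2 -1.1  0.2] TURN [ 0.9 -0.2 -0.2]
```

View pics/w48.png

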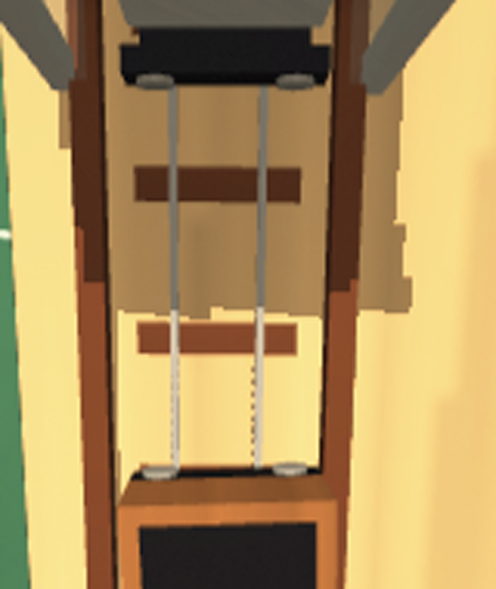

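Between the rails. Release, rise, back, shut, then push.

```bash
python3 -m creep '[0,0,1,0,0,0,0,0,0,0,0,0]'; python3 -m creep '[0,0,0,0,0,0,0,0,0,0,0,0,0,0,0,0,0,0,0,0,0,0,0,0]' 50; python3 -m creep '[0,0,-25,0,0,0,0,0,-40,0,0,0,-27,0,0,0,0,0,-32,0,0,0,0,0]'; python3 -m creep '[0,0,0,0,0,0,0,0,0,0,0,0,0,0,0,0,0,0,0,0,0,0,0,0,0,0,0,0,0,0]' 0; python3 go.py S 0 -160 90 26;python3 - <<'E'
from h import *
d=cam("wrist");cv2.imwrite("pics/w49.png",d["color"][:,:,::-1])
E
```

```text
clock: 44.18
tool_pos: [0.638, -0.0734, 0.0292]
eef_rot: [0.674, 0.739, 0.007, 0.004]
contact_force: [-0.2, 0.3, -0.6]
opening: 0.36
clock: 44.52
tool_pos: [0.6387, -0.0733, 0.0298]
eef_rot: [0.674, 0.739, 0.008, 0.005]
contact_force: [0.5, 0.0, -0.7]
opening: 0.573
clock: 44.85
tool_pos: [0.6431, -0.1222, 0.0964]
eef_rot: [0.668, 0.744, 0.01, 0.001]
contact_force: [0.4, -0.5, 0.6]
opening: 0.564
clock: 45.27
tool_pos: [0.644, -0.131, 0.0977]
eef_rot: [0.672, 0.74, 0.008, 0.004]
contact_force: [-0.5, 0.4, 0.1]
opening: 0.218
target [ 0.6417 -0.1346 95.4889]
t 45.27 pos [ 0.644  -0.131   0.0977] head 95.5 q7 [ 0.3   0.91 -0.32  1.58  0.39  0.69 -0.1 ] F [-0.5  0.4  0.1] op 0.22
 SHIFT [-3.6 -3.9 71.6] TURN [ 1.1 -0.3  0. ]
```

View pics/w49.png

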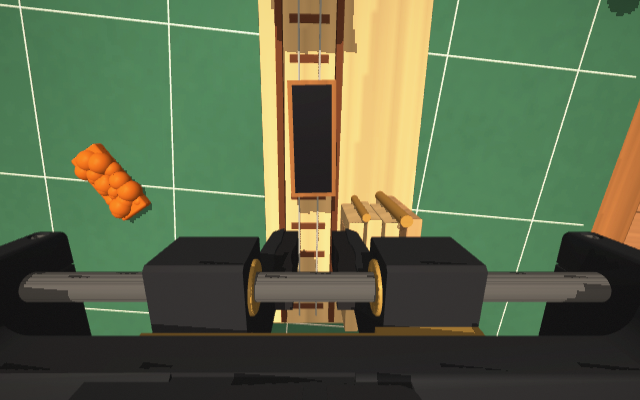

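```bash
python3 -m creep '[-3,-3,0,1,0,0,-3,-1,0,0,0,0,0,0,30,0,0,0,0,0,30,0,0,0,0,0,8,0,0,0]'; python3 go.py S 0 -160 90 26
```

```text
clock: 45.73
tool_pos: [0.6437, -0.1325, 0.0305]
eef_rot: [0.67, 0.742, 0.005, 0.0]
contact_force: [-1.3, 0.4, 0.0]
opening: 0.007
target [ 0.6417 -0.1346 95.4889]
t 45.73 pos [ 0.6437 -0.1325  0.0305] head 95.9 q7 [ 0.29  1.01 -0.29  1.58  0.42  0.6  -0.12] F [-1.3  0.4  0. ] op 0.01
 SHIFT [-1.9 -2.2  4.4] TURN [ 0.5 -0.4  0.4]
```

```bash
python3 -m creep '[8,-2,3,0,0,0,20,0,0,0,0,0,20,0,0,0,0,0,20,0,0,0,0,0,20,0,0,0,0,0]'; python3 go.py S 0 -20 90 26;  python3 -m creep '[0,0,0,0,7,0,0,0,0,0,7,0]'; python3 go.py S 0 -20 90 26;python3 - <<'E'
from h import *
d=cam("wrist");cv2.imwrite("pics/w50.png",d["color"][:,:,::-1])
E
```

```text
clock: 46.15
tool_pos: [0.6308, -0.0482, 0.0271]
eef_rot: [0.673, 0.739, 0.002, 0.001]
contact_force: [-0.1, -0.6, -0.2]
opening: 0.007
target [6.28300e-01 4.80000e-03 9.54889e+01]
t 46.15 pos [ 0.6308 -0.0482  0.0271] head 95.4 q7 [ 0.14  0.99 -0.24  1.67  0.41  0.53 -0.26] F [-0.1 -0.6 -0.2] op 0.01
 SHIFT [53.   2.5  1.2] TURN [ 0.3 -0.1 -0.1]
clock: 46.32
tool_pos: [0.632, -0.016, 0.0318]
eef_rot: [0.652, 0.748, 0.084, -0.089]
contact_force: [-0.1, -2.3, -1.4]
opening: 0.002
target [6.28300e-01 4.80000e-03 9.54889e+01]
t 46.32 pos [ 0.632  -0.016   0.0318] head 97.9 q7 [ 0.33  1.05 -0.49  1.61  0.32  0.61 -0.06] F [-0.1 -2.3 -1.4] op 0.0
 SHIFT [19.1 -0.8 10.7] TURN [  0.2 -14.    2.4]
```

View pics/w50.png

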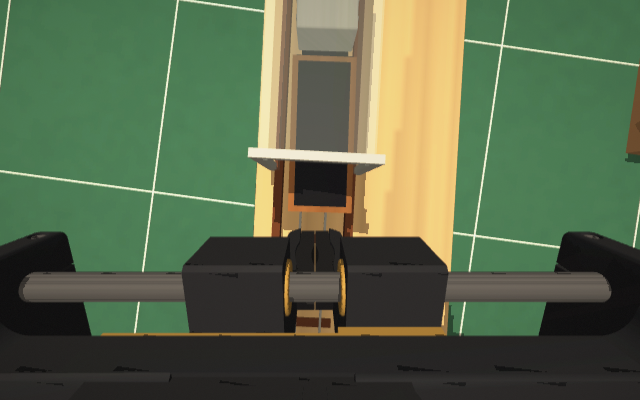

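```bash
python3 -m creep '[8,0,7,0,0,-2,11.6,0,3,0,0,0]'; python3 go.py S 0 -3 90 26;  python3 -m creep '[9,0,2.4,0,0,0]'; python3 go.py S 0 -3 90 26;python3 - <<'E'
from h import *
d=cam("wrist");cv2.imwrite("pics/w51.png",d["color"][:,:,::-1])
E
```

```text
clock: 46.53
tool_pos: [0.6302, -0.0021, 0.026]
eef_rot: [0.644, 0.755, 0.088, -0.087]
contact_force: [0.1, -2.2, -0.1]
opening: 0.003
target [6.26700e-01 2.17000e-02 9.54889e+01]
t 46.53 pos [ 0.6302 -0.0021  0.026 ] head 99.2 q7 [ 0.32  1.05 -0.49  1.62  0.33  0.58 -0.07] F [ 0.1 -2.2 -0.1] op 0.0
 SHIFT [23.4  0.2  6. ] TURN [  0.7 -14.2   3.5]
clock: 46.62
tool_pos: [0.6284, 0.0078, 0.0261]
eef_rot: [0.644, 0.755, 0.087, -0.087]
contact_force: [0.6, -2.4, -0.7]
opening: 0.002
target [6.26700e-01 2.17000e-02 9.54889e+01]
t 46.62 pos [0.6284 0.0078 0.0261] head 99.2 q7 [ 0.3   1.05 -0.49  1.63  0.33  0.57 -0.09] F [ 0.6 -2.4 -0.7] op 0.0
 SHIFT [13.5  0.5  3.5] TURN [  0.7 -14.1   3.5]
```

View pics/w51.png

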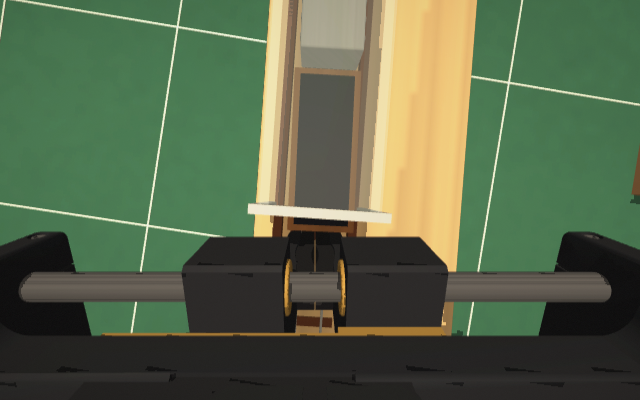

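```bash
python3 -m creep '[6,0,1.5,0,0,0,6,0,1.5,0,0,0]'; python3 go.py S 0 -3 90 26;python3 - <<'E'
from h import *
d=cam("wrist");cv2.imwrite("pics/w52.png",d["color"][:,:,::-1])
d=cam("side");crop(d,"s52.png",200,150,330,350,3)
E
```

```text
clock: 46.83
tool_pos: [0.625, 0.0246, 0.0269]
eef_rot: [0.642, 0.757, 0.086, -0.086]
contact_force: [0.9, -3.0, -0.0]
opening: 0.008
target [6.26700e-01 2.17000e-02 9.54889e+01]
t 46.83 pos [0.625  0.0246 0.0269] head 99.5 q7 [ 0.27  1.04 -0.48  1.65  0.32  0.55 -0.11] F [ 0.9 -3.  -0. ] op 0.01
 SHIFT [-3.2  1.2  0.1] TURN [  0.6 -14.    3.8]
```

View pics/w52.png

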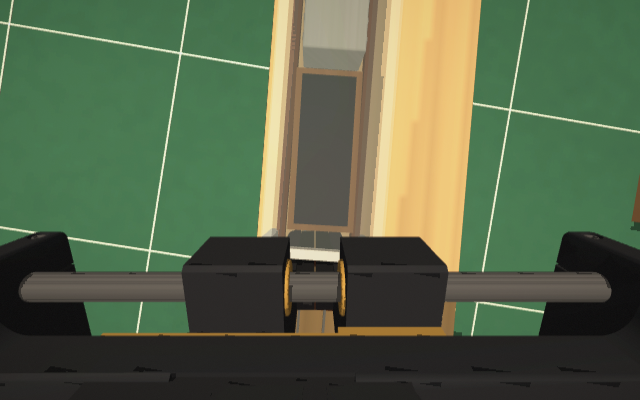

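View pics/s52.png

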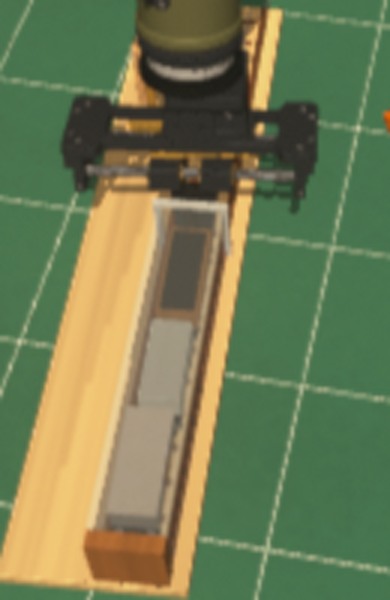

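```bash
python3 -m creep '[-20,0,-5,0,0,0,-20,0,-5,0,0,0,-10,0,-2,0,0,0]'; python3 -m creep '[0,0,-30,0,0,0,0,0,-40,0,-7,0,0,0,-40,0,-7,0,0,-40,0,0,0,0,0,-40,0,0,0,0]'; python3 -m creep '[0,-40,-10,0,0,0,0,-40,-10,0,0,0,-40,0,0,0,0,0,-40,0,0,0,0,0,0,0,0,0,0,0]';python3 ov.py o7 .6264,.0247,.0958 1.57,3.14,3.14; python3 - <<'E'
from h import *
d=cam("top");crop(d,"t53.png",140,110,340,260,4);cv2.imwrite("pics/tf.png",d["color"][:,:,::-1])
d=cam("side");crop(d,"s53.png",200,200,310,350,4);print(get_state()["tool_pos"],get_state()["contact_force"])
E
```

```text
clock: 47.18
tool_pos: [0.6329, -0.0194, 0.028]
eef_rot: [0.638, 0.76, 0.087, -0.088]
contact_force: [0.3, -1.1, 0.0]
opening: 0.008
clock: 47.6
tool_pos: [0.5626, -0.0562, 0.1357]
eef_rot: [0.648, 0.762, 0.011, 0.011]
contact_force: [-1.0, -1.5, -0.7]
opening: 0.004
clock: 48.02
tool_pos: [0.4721, -0.1398, 0.1539]
eef_rot: [0.64, 0.769, 0.005, 0.0]
contact_force: [1.2, -0.3, -1.5]
opening: 0.003
[ 0.47538933 -0.13125756  0.1542239 ] [-0.13466595  1.03317649 -0.1782928 ]
```

View pics/t53.png

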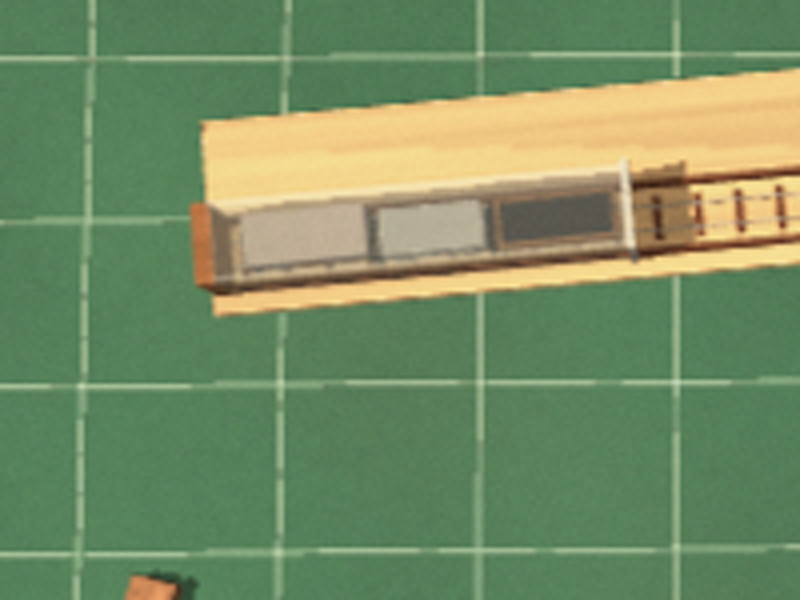

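View pics/s53.png

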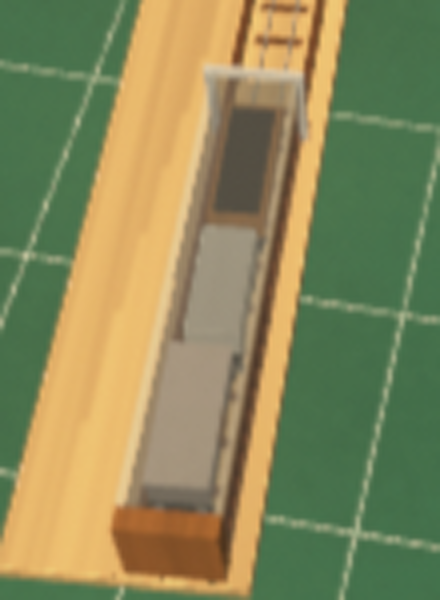

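View pics/o7_s.png

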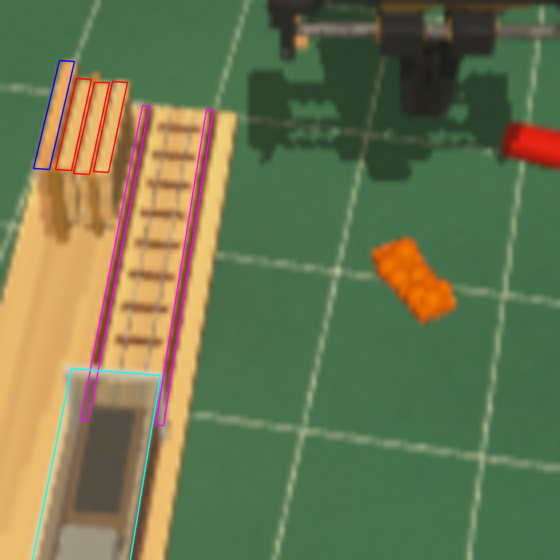

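View pics/tf.png

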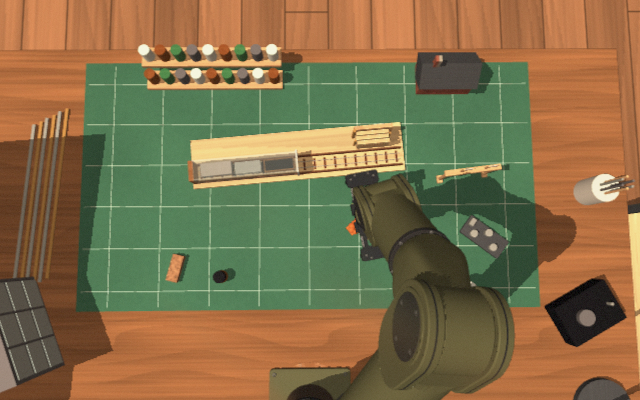

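```bash
python3 -m creep '[0,0,0,0,0,0,0,0,0,0,0,0]'; python3 -c "
from plant import *
print(finish_job())"
```

```text
clock: 48.38
tool_pos: [0.4767, -0.128, 0.1544]
eef_rot: [0.634, 0.773, 0.01, 0.0]
contact_force: [-0.6, 0.1, 0.3]
opening: 0.007
the job is handed in; nothing more can be done
None
```

I folded the gate away and put all three wagons under the cover, then handed the job in at about 48 s.

**Gate:** I folded the end leaf onto the middle leaf and squeezed the pair shut, and the jaws closed to 22 mm, so that pair was flat. I folded the pair onto the inner leaf and squeezed again, to about 33.5 mm. Then I pushed the packet against the rest board. In the last pictures it matches the fully folded position and the track is clear.

**Wagons:** The van, the box and the open wagon were on the bench; no tank wagon showed. Each went upright onto the track and was pushed in. The last pictures show all three upright in a row under the cover. The rear of the last one (the open wagon) is just inside the mouth.

**Other things:** Everything I could check in the last pictures was still in place, including the coal load that had been under the end leaf. In the last top view the arm hid the canister, the screwdriver and part of the coal load. The side view still showed the screwdriver and the coal load where they were; I did not recheck the canister.

**Checks that disagreed:**
- My first fit of the siding from the top and side cameras was about 4 mm off across the track; the wrist camera showed this and I corrected it before placing the van.
- Setting the van down pressed it onto the track with about 36 N at the wrist. I eased off before letting go.
- The middle leaf moved about 0.1 rad while I was closing the end leaf on it.

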